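# Ready the sample dryer: shut the air, load the trays, wind the timer, set the slides

## Robot

A 7-joint arm with a two-finger parallel gripper is mounted at the origin on the work surface. World frame = base frame: x ahead of the robot, y to its left, z up, the work surface at z = 0. Lengths are in m, angles in rad, forces in N, time in s.
With the tool pointing down it reaches from about 0.425 to 0.825 m from the base axis. Payload 3.6 kg.
Tool frame: the origin (TCP) lies at the very end of the fingers, on their centre line; the grasp point (between the pads) lies 19 mm behind it (ctrl.grip_depth is the distance from the TCP to the grasp point, in m); y points along the fingers, x is the direction in which the jaws open and shut, and the axes are right-handed (so a half turn about y gives the same grasp; the last joint's range is limited). The gripper opens to 85 mm and grips with 20 to 120 N. Pads are 22 mm wide; open, the fingers measure 114 mm over their backs; the gripper's body (76 mm by 85 mm) begins 54 mm behind the grasp point. The pads swing forward as they close: fully open they stand 13 mm farther back than shut.
Start: joints at [-1.187, 0.615, -0.013, 1.423, 0.008, 1.103, -0.04], TCP at [0.26, 0.596, 0.231] pointing down, gripper open.
Joint ranges: [-3.12, 3.12], [-0.3, 2.06], [-1.34, 1.32], [0.26, 2.42], [-1.36, 4.5], [0.01, 1.98], [-2.84, 2.84]. Speed limits (rad/s): [2.79, 2.79, 3.14, 3.14, 3.14, 3.14, 3.14].

## Interface

Orientations are given as a unit quaternion [w, x, y, z].
In Python, from station import telemetry, optics, job, ctrl gives the robot as it stands.
- The arm moves only by the tool apply_moves, never from a script. Its argument "targets" is a list of rows, each a list of 7 numbers: the shift along the tool's x, y, z in mm, then the turn, a rotation vector about the tool's x, y, z in rad, then the opening, from 0 (shut) to 1 (fully open). In form: [[x, y, z, rx, ry, rz, gripper], ...]. A call has exactly 5 rows; each row shifts and turns the commanded pose from where the row before left it, along the tool's axes as they then stand; what a row does not reach is not made up. A row lasts 1/8 s, in which the tool goes at most 62.5 mm and 10.7 degrees, less where a joint would pass 70% of its speed; a pose out of reach is approached as far as the arm can. A call is refused whole if a number of a shift passes 62.5 or a number of a turn 0.188, either way. A call with a gripper value outside its range is refused whole. The fingers move at their own pace and stop on an object; "force" is the grip in N (left out, the last holds). Time passes only in rows, so rows that do not move let the fingers close, or fill a call up. It gives the time, the measured TCP pose, the force and the opening at its end, in the units of the state.
- telemetry.get_state(): the state, without advancing time (a new reading comes with each control period).
- optics.snapshot(name): name is "scene" or "top" or "wrist"; returns (picture, depth): 420x560x3 uint8, red, green, blue; 420x560 float32, m along the optical axis (not along the pixel's ray), 0 where there is no reading.
- optics.camera_info(name): a dict with "vfov" (degrees; the focal length in pixels is half the picture's height over the tangent of half this angle, whatever the lens; pixels are square), "cx", "cy" (the principal point, pixels), "world_from_camera" (4x4, takes a point from camera to world coordinates); the wrist camera has in their place "mount" (4x4, takes a point from camera to tool coordinates, whose origin is the TCP and whose axes are the tool frame's). Camera axes: x right, y up, looking along -z (the intrinsics and any distortion apply to the point x, -y, -z); pixel columns grow to the right and rows downward; lengths in m; the calibration is good to about 2 mm. A picture is of the moment at which its call begins: read the wrist's pose just before it. camera_info takes no time and is no camera call.
- job.job_done(): hands the job in, once; it reports no verdict.
The state is a dict: "time": time; "qpos": joint angles; "dq": joint speeds; "effort": joint torques, N m; "ee_pos": TCP position; "eef_rot": TCP orientation; "ft_force": force on the tool from outside, world axes, zero at the start; "wrist_torque": the same for the moment, N m; "finger_gap": finger opening in m.
Only numpy, scipy, OpenCV 4.12 (cv2) and the standard library are available. Lean on these libraries where they do the work, as an engineer would, in place of code of your own. Each camera call takes 0.05 s, during which the arm holds its last target.

## Task

Get the sample dryer ready to dry the washed trays: first push the air slide (blue grip) fully shut and leave it so, then thread every blue-rimmed tray on the bench over the dryer's spindle so that they lie flat in one stack. When all are on, wind the brass timer key clockwise until it stops, and only after that move the air slide and the heat slide (red grip) so that each grip lines up with the yellow mark beside its own track. Leave the jar, the brush and the bowl alone.

Things in the scene. Friction and masses are not known exactly. Their poses are not given: they have to be found in the camera images.
- console: white control box, fixed, 270 x 190 x 60 mm (x, y, z), left or right of the trays. Origin: centre of its underside; x runs along both slide tracks from shut/low to open/high, roughly away from the robot. In its frame the air track is at y = -50, the heat track at y = +50, grips travelling from x = -95 to +5; timer key at x = +85, y = 0 (mm). The tracks are 150 x 40 mm strips, 14 mm high
- air (a joint): air slide, m: 0 = fully shut (grip at the end nearest the robot), 0.100 = fully open; grows along the console's x
- air_top (a point): top centre of the blue grip of the air slide, at the -y side of the control box, 114 mm above the bench. The grip is 20 mm along its track, 28 mm across it and 40 mm tall below this point; a white line across its top marks its middle. Take the track's direction from console. It slides with about 1.5 N and stays where left
- air_mark: yellow mark on the control box beside the track of the air slide (blue grip), 31 mm to the outer side of the track's centre line. The slide is set when the middle of its grip is level with the mark along the track (rel. x of this frame); the axes are those of console
- heat (a joint): heat slide, m: 0 = lowest (near end), 0.100 = highest; grows along the console's x. Starts near its low end
- heat_top (a point): top centre of the red grip of the heat slide, at the +y side of the control box, 114 mm above the bench. The grip is 20 mm along its track, 28 mm across it and 40 mm tall below this point; a white line across its top marks its middle. Take the track's direction from console. It slides with about 1.5 N and stays where left
- heat_mark: yellow mark on the control box beside the track of the heat slide (red grip), 31 mm to the outer side of the track's centre line. The slide is set when the middle of its grip is level with the mark along the track (rel. x of this frame); the axes are those of console
- timer (a joint): wind-up timer key, rad: grows as it is turned clockwise seen from above, from 0 to its stop at 4.2; starts between 0 and 0.6. Winds against a light spring and drag (0.13 to 0.22 N m); a ratchet drag holds it where it is let go
- timer_grip (a point): centre of the flat wing of the brass key, on its upright axis, 100 mm above the bench. The wing is an upright plate 44 mm long (this frame's x), 10 mm thick (its y) and 28 mm high, centred here; it turns with the key. Below it a stem 14 mm thick and a black disc of radius 30 mm, whose top is 34 mm below this point
- stand: dryer: dark steel blower box, fixed, 190 x 190 x 60 mm, with a round grille, on the other side of the trays from the control box. Origin at the centre of its underside, z up. At its middle a boss of 48 mm diameter and 10 mm height, and on that the steel spindle, 12 mm thick, 54 mm high over the boss, its last 8 mm tapered to 4 mm
- seat (a point): centre of the boss top at the foot of the spindle, 70 mm above the bench: the first tray's underside rests here, its centre 6 mm higher, and each further tray lies 12 mm above the one before. z up along the spindle, whose tip is 54 mm above this point
- tray_a: washed sample tray, one of two to four that are identical but for their names (None if absent): a flat round mesh tray with blue rim and blue hub, 64 mm across, 12 mm high, 60 g, with a hole of 18 mm through its middle, the same either way up. Lies flat on the bench at the start. Origin at its centre, 6 mm above its underside; z is its axis
- tray_b: washed sample tray, one of two to four that are identical but for their names (None if absent): a flat round mesh tray with blue rim and blue hub, 64 mm across, 12 mm high, 60 g, with a hole of 18 mm through its middle, the same either way up. Lies flat on the bench at the start. Origin at its centre, 6 mm above its underside; z is its axis
- tray_c: washed sample tray, one of two to four that are identical but for their names (None if absent): a flat round mesh tray with blue rim and blue hub, 64 mm across, 12 mm high, 60 g, with a hole of 18 mm through its middle, the same either way up. Lies flat on the bench at the start. Origin at its centre, 6 mm above its underside; z is its axis
- tray_d: washed sample tray, one of two to four that are identical but for their names (None if absent): a flat round mesh tray with blue rim and blue hub, 64 mm across, 12 mm high, 60 g, with a hole of 18 mm through its middle, the same either way up. Lies flat on the bench at the start. Origin at its centre, 6 mm above its underside; z is its axis
- jar: bystander: amber jar, 72 mm across, 110 mm tall, standing beyond the trays. Origin at the centre of its underside
- brush: bystander: cleaning brush 200 mm long, lying beyond the trays, along its own x axis. Origin at the middle of its length, at its underside
- bowl: bystander: steel bowl, 90 mm across, 45 mm tall, beyond the work. Origin at the centre of its underside
Things that resemble listed ones, but are neither listed nor needed, are in the scene too. What is shaped like the tray_d but green or purple is not meant.

How it is judged:
On the way, in this order (a step that is already met when the one before it is completed fails the run):
1. the air slide is pushed fully shut (within 6 mm) (value of joint air below 0.006 m), for 0.2 s.
2. every tray lies flat on the stack on the spindle, the air still shut and the heat still low (horizontal distance between each of tray_a, tray_b, tray_c, tray_d and seat below 0.005 m and z of each of tray_a, tray_b, tray_c, tray_d in the frame of seat below 0.047 m and angle between the z axis of each of tray_a, tray_b, tray_c, tray_d and the z axis of seat, either way round below 0.12 rad and linear speed of each of tray_a, tray_b, tray_c, tray_d below 0.02 m/s and value of joint air below 0.006 m and value of joint heat below 0.025 m), for 0.3 s.
3. the timer key is wound to its stop (past 4.0 rad), with the trays on, the air shut and the heat low (all of step 2 and value of joint timer above 4 rad), for 0.2 s.
4. both slides stand at their marks (within 5 mm) (x of air_top in the frame of air_mark between -0.005 and 0.005 m and x of heat_top in the frame of heat_mark between -0.005 and 0.005 m), for 0.2 s.
At the end, for the whole second after the job is handed in: Every tray present lies at rest on the spindle's stack (centre within 5 mm of the spindle's axis, level within 0.12 rad, at most 47 mm above the seat), the timer key is past 4.0 rad, and both slide grips are within 5 mm of their yellow marks along the tracks (all of step 4 and horizontal distance between each of tray_a, tray_b, tray_c, tray_d and seat below 0.005 m and z of each of tray_a, tray_b, tray_c, tray_d in the frame of seat below 0.047 m and angle between the z axis of each of tray_a, tray_b, tray_c, tray_d and the z axis of seat, either way round below 0.12 rad and linear speed of each of tray_a, tray_b, tray_c, tray_d below 0.02 m/s and value of joint timer above 4 rad); the robot touches nothing.
It fails at once if the jar is moved more than 40 mm (distance of jar from where it was at the start of the episode above 0.04 m).
It fails at once if the brush is moved more than 40 mm (distance of brush from where it was at the start of the episode above 0.04 m).
It fails at once if the bowl is moved more than 40 mm (distance of bowl from where it was at the start of the episode above 0.04 m).
Of tray_a, tray_b, tray_c, tray_d only 2 to 4 are there at a start; the rules pass over those that are not, and their reading is None.
At some moment in a run one of tray_a, tray_b, tray_c, tray_d may be knocked a few centimetres aside while the robot is not near it.
Once in a run the grip may slacken for a moment while it holds something.
It also fails if it takes over 210 s, if anything falls off the work surface, if the arm or the gripper's body presses on something with over 40 N, if the wrist force passes 120 N, or if a joint passes its speed limit or range.

## Working session

There is one attempt and no reset: what is moved stays moved. The work goes in short steps, Python scripts to look and compute and a tool call to move; the robot and the scene stay as the last step left them, time stands still between calls to the robot, and variables do not carry over. Pictures are saved under pics/ and viewed, and the job is handed in when it is done.

Besides the shell and the picture viewer there is one more tool, called after ">>>" in YAML: its name, and indented under it one key for each argument. apply_moves: Moves the arm, as the interface text tells. Its arguments: {"type":"object","properties":{"targets":{"type":"array","items":{"type":"array","items":{"type":"number"}}},"force":{"type":"number"}},"required":["targets"]}

```bash
ls; mkdir -p pics; python3 - <<'E'
from station import telemetry, optics, job, ctrl
import cv2
s=telemetry.get_state();print(s)
for n in("scene","top","wrist"):
    print(n,optics.camera_info(n))
    p,d=optics.snapshot(n);cv2.imwrite(f"pics/{n}0.png",p[:,:,::-1])
    import numpy as np; np.save(f"pics/{n}0d.npy",d)
E
```

```text
pics
{'time': 0.0, 'qpos': array([-1.1864561 ,  0.61592192, -0.01259545,  1.42491638,  0.0080827 ,
        1.10334425, -0.04041583]), 'dq': array([ 2.63539078e-04,  9.63920203e-04,  8.89280189e-04,  9.94284725e-04,
       -3.38477120e-04,  1.93030792e-03,  3.93374755e-05]), 'effort': array([-5.98566603e-04, -4.69209015e+01,  2.59238323e-01, -1.71032363e+01,
        1.00827948e-02,  9.69673565e-03,  1.88086624e-06]), 'ee_pos': array([0.25929234, 0.59521901, 0.23013061]), 'eef_rot': array([-0.5909697 ,  0.59197314,  0.386761  , -0.38825062]), 'ft_force': array([ 0.12989425,  0.85756344, -0.41843235]), 'wrist_torque': array([0.01147402, 0.00852275, 0.08625994]), 'finger_gap': 0.08526711120765915}
scene {'vfov': 45.047291760712135, 'cx': 283.237069779595, 'cy': 202.67175636226102, 'world_from_camera': array([[ 0.50757198, -0.63266087,  0.58490248,  1.32747706],
       [ 0.86157441,  0.36656972, -0.35116403, -0.45769799],
       [ 0.0077602 ,  0.68217803,  0.73114494,  1.00646178],
       [ 0.        ,  0.        ,  0.        ,  1.        ]])}
top {'vfov': 46.082545463644976, 'cx': 274.7504085164971, 'cy': 212.3004251137217, 'world_from_camera': array([[ 0.00465124,  0.99471845, -0.10253574,  0.46244756],
       [-0.99984574,  0.00288937, -0.01732485, -0.02445944],
       [-0.01693709,  0.10260051,  0.99457844,  1.22296739],
       [ 0.        ,  0.        ,  0.        ,  1.        ]])}
wrist {'vfov': 63.08526456912206, 'cx': 276.1773931202558, 'cy': 204.62896670341186, 'mount': array([[ 9.99999811e-01,  4.78637954e-04, -3.85176599e-04,
         4.62882543e-04],
       [-5.09648855e-04,  2.96155704e-01, -9.55139539e-01,
        -1.41766808e-01],
       [-3.43093788e-04,  9.55139555e-01,  2.96155892e-01,
         7.59843476e-02],
       [ 0.00000000e+00,  0.00000000e+00,  0.00000000e+00,
         1.00000000e+00]])}
```

View pics/top0.png

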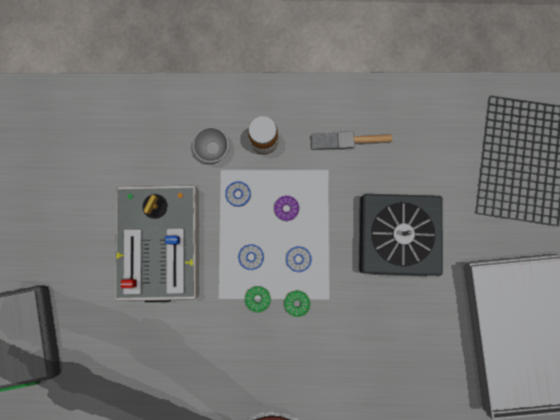

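View pics/scene0.png

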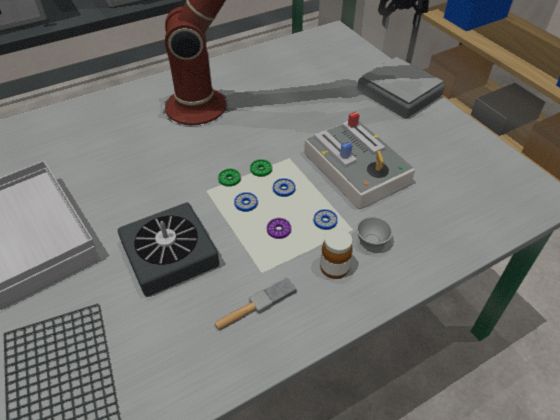

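View pics/wrist0.png

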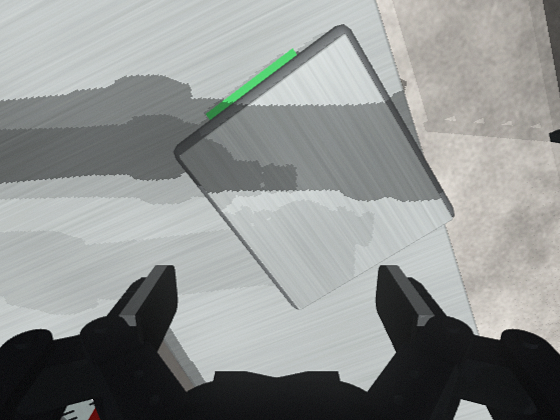

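Candidates for trays (top view): blue rims at (238,194), (251,257), (298,259); lookalikes to avoid are green (258,299), (297,303) and purple (286,208). Air slide is the blue grip (172,240), heat the red grip (128,284). Next, close crops.

```bash
cat > h.py <<'E'
from station import telemetry, optics, job, ctrl
import numpy as np, cv2
from scipy.spatial.transform import Rotation as R
def rot(q): return R.from_quat([q[1],q[2],q[3],q[0]])
def cam(n,s=None):
    i=optics.camera_info(n); f=210/np.tan(np.radians(i['vfov']/2))
    if n=='wrist':
        s=s or telemetry.get_state(); T=np.eye(4);T[:3,:3]=rot(s['eef_rot']).as_matrix();T[:3,3]=s['ee_pos'];W=T@i['mount']
    else: W=i['world_from_camera']
    return f,i['cx'],i['cy'],W
def px(c,u,v,z):
    f,cx,cy,W=c; d=W[:3,:3]@np.array([(u-cx)/f,-(v-cy)/f,-1]); o=W[:3,3]
    return o+d*(z-o[2])/d[2]
def pxd(c,u,v,D):
    f,cx,cy,W=c
    return W[:3,:3]@(D*np.array([(u-cx)/f,-(v-cy)/f,-1]))+W[:3,3]
def proj(c,p):
    f,cx,cy,W=c; q=W[:3,:3].T@(np.asarray(p)-W[:3,3]); return cx+f*q[0]/-q[2], cy-f*q[1]/-q[2]
def crop(img,x0,y0,x1,y1,k,name):
    cv2.imwrite(name,cv2.resize(img[y0:y1,x0:x1,::-1],None,fx=k,fy=k,interpolation=cv2.INTER_CUBIC))
E
python3 - <<'E'
from h import *
p=cv2.imread('pics/top0.png')[:,:,::-1]
crop(p,105,175,215,310,4,'pics/c1.png'); crop(p,210,160,340,320,4.5-.8,'pics/c2.png'); crop(p,345,180,455,290,5,'pics/c3.png')
d=np.load('pics/top0d.npy');c=cam('top')
for n,u,v in [('pap',270,230),('box',150,250),('air',172,240),('heat',128,284),('stand',370,205),('cap',263,128)]: print(n,pxd(c,u,v,d[v,u]),d[v,u])
hsv=cv2.cvtColor(np.ascontiguousarray(p),cv2.COLOR_RGB2HSV)
m=cv2.inRange(hsv,(105,60,60),(128,255,255)); n,l,st,ce=cv2.connectedComponentsWithStats(m)
for i in range(1,n):
    if st[i,4]>15: print(st[i],ce[i])
E
```

```text
pap [ 0.54449563  0.00849254 -0.00236214] 1.2276701
box [0.49206492 0.28994798 0.05950386] 1.1656396
air [0.51340172 0.2263301  0.11307235] 1.1134472
heat [0.41470979 0.32183557 0.11550391] 1.102564
stand [ 0.60037231 -0.22936868  0.05979375] 1.1674596
cap [0.77196707 0.02284842 0.1126592 ] 1.136845
[225 181  26  26 144] [237.79861111 193.02083333]
[233 188  10  11  53] [237.58490566 193.24528302]
[164 235  16  10 130] [171.71538462 239.37692308]
[238 244  26  26 148] [250.58783784 256.54054054]
[286 246  26  26 140] [298.20714286 258.52857143]
[246 252  10  11  53] [250.54716981 256.47169811]
[293 254  11  11  52] [298.36538462 258.65384615]
```

View pics/c1.png

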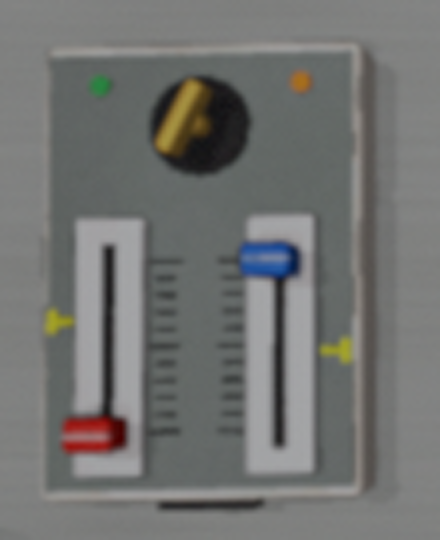

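View pics/c2.png

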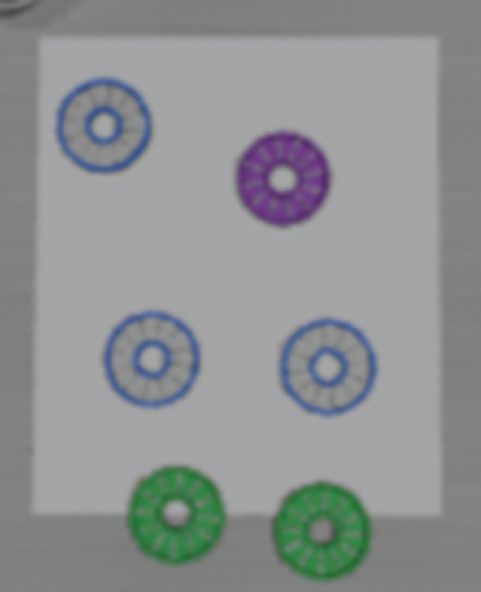

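View pics/c3.png

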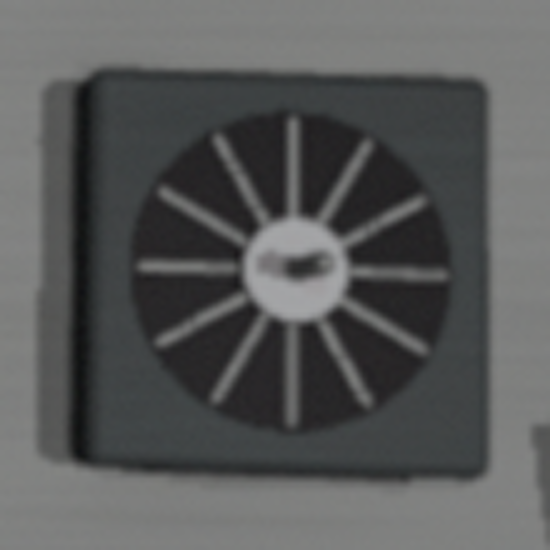

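```bash
python3 - <<'E'
from h import *
c=cam('top'); g=lambda n,u,v,z:print(n,np.round(px(c,u,v,z)*1000,1))
for n,u,v in [('TL',117.75,188),('TR',194.25,186.25),('BR',194.25,297.5),('BL',116.25,298)]: g(n,u,v,.06)
g('heatmark',120,255.25,.06);g('airmark',189.5,262.5,.06);g('airtop',171.4,239,.114);g('heattop',127.5,283.8,.114)
g('disc',155.2,206.2,.066);g('wing ends',150.5,196,.114);
for n,u,v in [('wingA',153.5,196.5),('wingB',146.5,212)]: g(n,u,v,.114)
g('boss',404.2,234,.07)
for n,u,v in [('t1',237.8,193.1),('t2',250.6,256.5),('t3',298.3,258.6)]: g(n,u,v,.012)
s=telemetry.get_state(); print(rot(s['eef_rot']).as_matrix().round(3))
E
```

```text
TL [639.7 371.9  60. ]
TR [644.3 188.3  60. ]
BR [382.  182.7  60. ]
BL [379.7 365.7  60. ]
heatmark [479.4 360.5  60. ]
airmark [463.1 195.7  60. ]
airtop [515.6 227.5 114. ]
heattop [415.1 323.4 114. ]
disc [595.4 279.   66. ]
wing ends [613.2 277.8 114. ]
wingA [612.1 270.9 114. ]
wingB [576.6 285.8 114. ]
boss [ 531.4 -305.9   70. ]
t1 [634.9  88.5  12. ]
t2 [478.5  55.2  12. ]
t3 [473.9 -61.4  12. ]
[[ 0.399 -0.001 -0.917]
 [ 0.917 -0.002  0.399]
 [-0.002 -1.    -0.   ]]
```

>>> apply_moves:
  targets:
    - [0,0,0,0,0.187,0,1]
    - [0,0,0,0,0.187,0,1]
    - [0,0,0,0,0.187,0,1]
    - [0,0,0,0,0.187,0,0.6]
    - [0,0,0,0,0.187,0,0.6]

```text
time: 0.78
ee_pos: [0.2593, 0.5957, 0.2308]
eef_rot: [-0.703, 0.703, 0.077, -0.078]
ft_force: [-0.9, 0.0, 0.0]
finger_gap: 0.0522
```

>>> apply_moves:
  targets:
    - [0,0,0,0,0.187,0,0.6]
    - [0,0,0,0,0.038,0,0.6]
    - [0,0,0,0,0,0,0.6]
    - [0,0,0,0,0,0,0.6]
    - [0,0,0,0,0,0,0.6]

```text
time: 1.4
ee_pos: [0.2597, 0.5958, 0.2313]
eef_rot: [-0.707, 0.707, 0.0, -0.0]
ft_force: [0.4, -0.1, 0.2]
finger_gap: 0.0512
```

```bash
cat >> h.py <<'E'
def go(x,y,z,yaw=0.0,s=None):
    "mm world target -> total tool shift (mm) and turn"
    s=s or telemetry.get_state(); M=rot(s['eef_rot']); d=np.array([x,y,z])/1000-s['ee_pos']
    T=R.from_matrix(np.array([[1,0,0],[0,0,-1],[0,1,0]]).T) # tool x=X, y=-Z, z=Y
    T=R.from_euler('z',yaw)*R.from_matrix(np.column_stack([[1,0,0],[0,0,-1],[0,1,0]]))
    t=M.as_matrix().T@d*1000
    rv=(M.inv()*T).as_rotvec()
    print('shift',t.round(1),'turn',rv.round(3),'pos',(s['ee_pos']*1000).round(1),'t',round(s['time'],2),'F',s['ft_force'].round(1),'gap',round(s['finger_gap']*1000,1))
E
python3 -c "
from h import *
go(517,227,230)"
```

```text
shift [ 257.1    1.3 -369. ] turn [ 0.     0.001 -0.   ] pos [259.7 595.8 231.3] t 1.4 F [ 0.4 -0.1  0.2] gap 51.2
```

>>> apply_moves:
  targets:
    - [26,0,-37,0,0,0,0.6]
    - [26,0,-37,0,0,0,0.6]
    - [26,0,-37,0,0,0,0.6]
    - [26,0,-37,0,0,0,0.6]
    - [26,0,-37,0,0,0,0.6]

```text
time: 2.02
ee_pos: [0.3905, 0.4097, 0.2316]
eef_rot: [0.707, -0.707, -0.0, 0.0]
ft_force: [0.2, 0.8, -0.1]
finger_gap: 0.0511
```

>>> apply_moves:
  targets:
    - [26,0,-37,0,0,0,0.6]
    - [26,0,-37,0,0,0,0.6]
    - [26,0,-37,0,0,0,0.6]
    - [26,0,-37,0,0,0,0.6]
    - [23,0,-36,0,0,0,0.6]

```text
time: 2.65
ee_pos: [0.5176, 0.2255, 0.2316]
eef_rot: [0.707, -0.707, -0.0, -0.0]
ft_force: [-0.3, -0.2, 0.6]
finger_gap: 0.0513
```

```bash
python3 - <<'E'
from h import *
go(517,227,230)
p,d=optics.snapshot('wrist'); cv2.imwrite('pics/w1.png',p[:,:,::-1])
E
```

```text
shift [-0.6  1.6  1.5] turn [-0.     0.     0.001] pos [517.6 225.5 231.6] t 2.65 F [-0.3 -0.2  0.6] gap 51.3
```

View pics/w1.png

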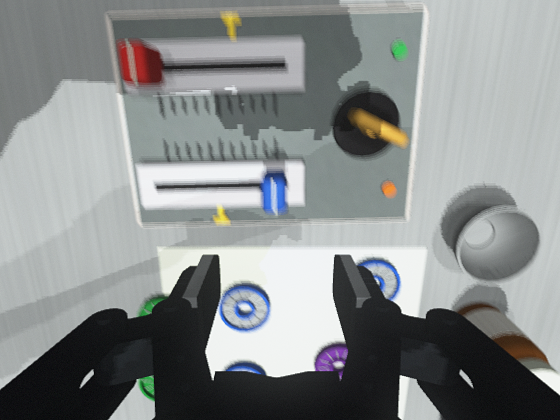

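```bash
python3 - <<'E'
from h import *
p=cv2.imread('pics/w1.png')[:,:,::-1]
crop(p,110,0,430,240,2.5,'pics/w1c.png')
E
```

```text
(no output)
```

View pics/w1c.png

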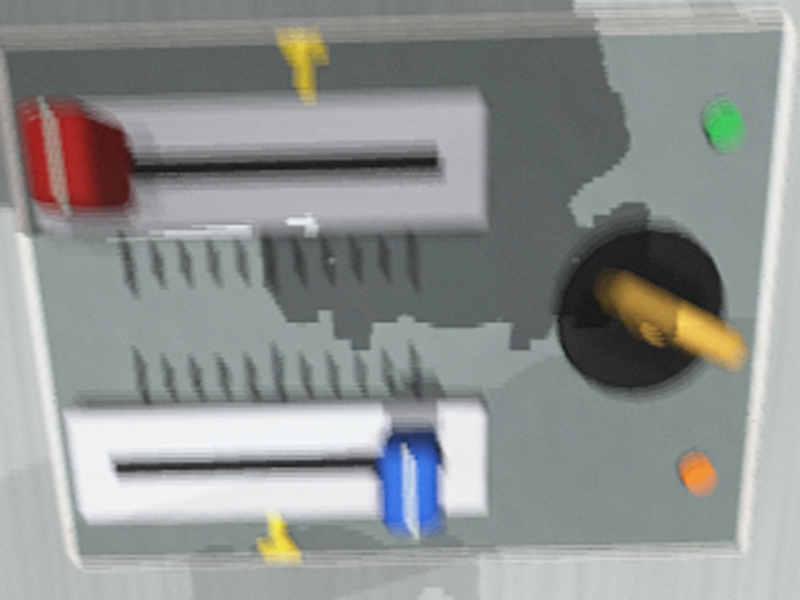

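```bash
python3 - <<'E'
from h import *
c=cam('wrist'); g=lambda n,u,v,z:print(n,np.round(px(c,110+u/2.5,v/2.5,z)*1000,1))
g('air',410,485,.114);g('heat',53,155,.114);g('disc',640,309,.066);g('key A',612,292,.114);g('keyB',728,355,.114)
g('mark air',278,545,.06);g('mark heat',303,55,.06)
g('tr',788,25,.06);g('br',742,550,.06);g('bl',78,560,.06);g('tl',5,50,.06)
g('boss?',0,0,0)
for u,v in [(245,307),(378,282)]: print(np.round(px(c,u,v,.012)*1000,1))
E
```

```text
air [520.3 221.3 114. ]
heat [421.4 318.6 114. ]
disc [601.6 271.   66. ]
key A [580.5 279.6 114. ]
keyB [616.6 260.8 114. ]
mark air [468.5 182.5  60. ]
mark heat [486.7 353.2  60. ]
tr [645.4 360.5  60. ]
br [649.4 178.2  60. ]
bl [390.2 177.3  60. ]
tl [389.3 355.6  60. ]
boss? [364.8 384.6   0. ]
[482.7  49.6  12. ]
[642.8  81.9  12. ]
```

```bash
python3 - <<'E'
from h import *
go(517,227,230)
p,d=optics.snapshot('wrist'); go(517,227,230)
crop(p,110,0,430,240,2.5,'pics/w2c.png')
E
```

```text
shift [-4.6  1.9  9.5] turn [ 0.006 -0.01   0.005] pos [521.5 217.4 232. ] t 2.7 F [ 2.4 -4.8  0.4] gap 51.2
shift [-3.1  1.9  7.1] turn [ 0.004 -0.01   0.003] pos [520.  219.9 231.9] t 2.75 F [ 0.7  0.9 -0.2] gap 51.0
```

View pics/w2c.png

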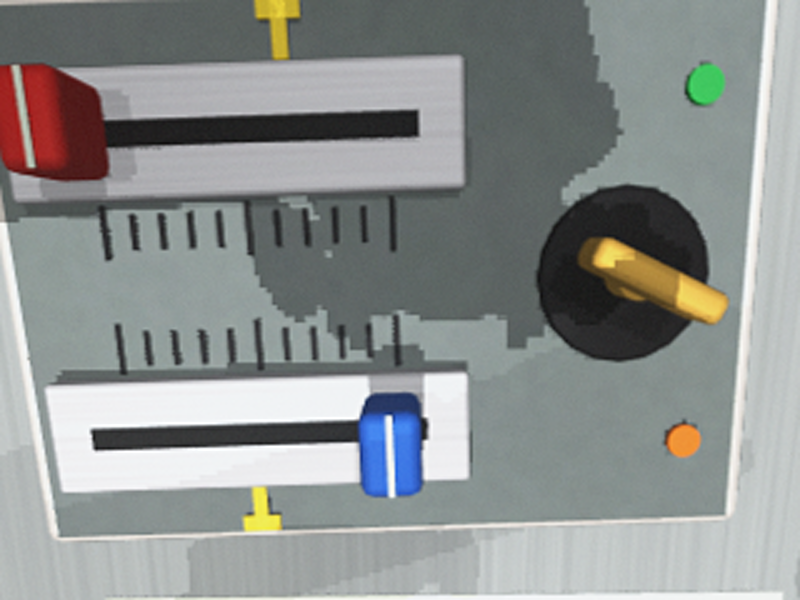

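>>> apply_moves:
  targets:
    - [0,0,0,0,0,0,0.6]
    - [0,0,0,0,0,0,0.6]
    - [0,0,0,0,0,0,0.6]
    - [0,0,0,0,0,0,0.6]
    - [0,0,0,0,0,0,0.6]

```text
time: 3.38
ee_pos: [0.5164, 0.2273, 0.2313]
eef_rot: [-0.707, 0.707, 0.0, -0.0]
ft_force: [0.2, -0.4, 0.0]
finger_gap: 0.0509
```

```bash
python3 - <<'E'
from h import *
go(517,227,230)
s=telemetry.get_state(); np.save('pics/w3s.npy',np.r_[s['ee_pos'],s['eef_rot']])
p,d=optics.snapshot('wrist'); go(517,227,230)
cv2.imwrite('pics/w3.png',p[:,:,::-1])
crop(p,110,0,430,240,2.5,'pics/w3c.png')
E
```

```text
shift [ 0.6  1.3 -0.3] turn [ 0.     0.001 -0.   ] pos [516.4 227.3 231.3] t 3.38 F [ 0.2 -0.4  0. ] gap 50.9
shift [ 0.6  1.3 -0.1] turn [ 0.  0. -0.] pos [516.4 227.1 231.3] t 3.42 F [ 0.5  0.8 -0.2] gap 50.9
```

View pics/w3c.png

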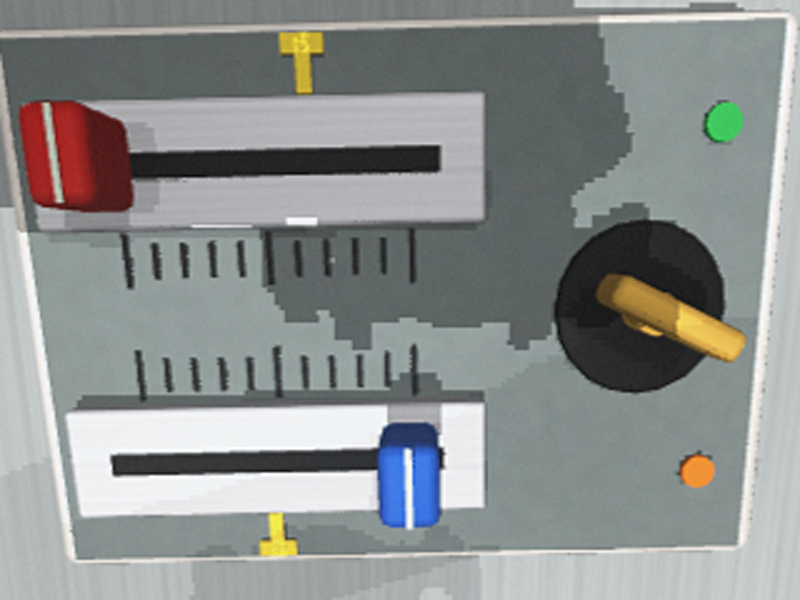

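```bash
python3 - <<'E'
from h import *
a=np.load('pics/w3s.npy');c=cam('wrist',dict(ee_pos=a[:3],eef_rot=a[3:])); g=lambda n,u,v,z:print(n,np.round(px(c,110+u/2.5,v/2.5,z)*1000,1))
g('air',408,490,.114);g('heat',52,153,.114);g('disc',641,306,.066);g('key A',614,285,.114);g('keyB',735,350,.114)
g('mark air',277,535,.06);g('mark heat',303,63,.06)
g('tr',793,17,.06);g('br',744,547,.06);g('bl',77,560,.06);g('tl',0,33,.06)
g('tickair',142,370,.06);g('tickair100',415,370,.06)
g('slot air',112,466,.074);g('slot air',442,460,.074);g('slot heat',440,158,.074)
g('track air',66,411,.074);g('track air',484,402,.074);
s=cam('scene')
pt=lambda n,u,v,z:print(n,np.round(px(s,u,v,z)*1000,1))
pt('sc air',346,144,.114);pt('heat',354,114,.114);pt('boss',166,238,.07);pt('tip',162,222,.124)
E
```

```text
air [513.9 230.4 114. ]
heat [414.3 328.5 114. ]
disc [595.2 283.7  66. ]
key A [574.4 292.8 114. ]
keyB [612.  273.9 114. ]
mark air [462.8 197.1  60. ]
mark heat [479.2 361.3  60. ]
tr [639.  374.9  60. ]
br [643.9 192.2  60. ]
bl [384.4 186.8  60. ]
tl [380.6 370.1  60. ]
tickair [416.7 260.5  60. ]
tickair100 [516.1 260.6  60. ]
slot air [407.1 228.   74. ]
slot air [525.8 230.3  74. ]
slot heat [524.2 331.   74. ]
track air [392.9 248.   74. ]
track air [540.4 251.3  74. ]
sc air [511.6 228.2 114. ]
heat [414.3 325.3 114. ]
boss [ 537.7 -306.4   70. ]
tip [ 534.3 -305.5  124. ]
```

>>> apply_moves:
  targets:
    - [-1,36,2,0,-0.02,0,0.6]
    - [0,36,0,0,0,0,0.6]
    - [0,36,0,0,0,0,0.6]
    - [0,27,0,0,0,0,0.6]
    - [0,10,0,0,0,0,0.6]

```text
time: 4.05
ee_pos: [0.5147, 0.2286, 0.0848]
eef_rot: [-0.707, 0.708, 0.006, -0.008]
ft_force: [0.0, -0.7, 0.4]
finger_gap: 0.0511
```

>>> apply_moves:
  targets:
    - [0,0,0,0,0,0,0.15]
    - [0,0,0,0,0,0,0.15]
    - [0,0,0,0,0,0,0.15]
    - [0,0,0,0,0,0,0.15]
    - [0,0,0,0,0,0,0.15]
  force: 20

```text
time: 4.68
ee_pos: [0.5161, 0.2291, 0.0874]
eef_rot: [0.707, -0.707, -0.008, 0.007]
ft_force: [-2.3, -1.3, 6.4]
finger_gap: 0.0197
```

>>> apply_moves:
  targets:
    - [-18,0,0,0,0,0,0.15]
    - [-22,0,0,0,0,0,0.15]
    - [-22,0,0,0,0,0,0.15]
    - [-20,0,0,0,0,0,0.15]
    - [-12,0,0,0,0,0,0.15]

```text
time: 5.3
ee_pos: [0.4228, 0.227, 0.0873]
eef_rot: [0.707, -0.707, -0.008, 0.006]
ft_force: [1.4, -0.6, 5.1]
finger_gap: 0.0194
```

>>> apply_moves:
  targets:
    - [-2,0,0,0,0,0,0.15]
    - [-2,0,0,0,0,0,0.15]
    - [-2,0,0,0,0,0,0.15]
    - [0,0,0,0,0,0,0.15]
    - [0,0,0,0,0,0,0.15]

```text
time: 5.92
ee_pos: [0.4173, 0.2268, 0.0873]
eef_rot: [0.707, -0.707, -0.008, 0.006]
ft_force: [1.1, -1.9, 7.6]
finger_gap: 0.0196
```

>>> apply_moves:
  targets:
    - [-1.5,0,0,0,0,0,0.15]
    - [-1.5,0,0,0,0,0,0.15]
    - [-1,0,0,0,0,0,0.15]
    - [0,0,0,0,0,0,0.15]
    - [0,0,0,0,0,0,0.15]

```text
time: 6.55
ee_pos: [0.4163, 0.2268, 0.0873]
eef_rot: [0.708, -0.707, -0.01, 0.003]
ft_force: [7.3, -2.2, 3.7]
finger_gap: 0.0192
```

>>> apply_moves:
  targets:
    - [0.5,0,0,0,0,0,0.6]
    - [0,0,0,0,0,0,0.6]
    - [0,0,0,0,0,0,0.6]
    - [0,-15,0,0,0,0,0.6]
    - [0,-40,0,0,0,0,0.6]

```text
time: 7.18
ee_pos: [0.4102, 0.2263, 0.1403]
eef_rot: [-0.706, 0.708, 0.005, -0.009]
ft_force: [0.9, 0.1, 0.7]
finger_gap: 0.0512
```

>>> apply_moves:
  targets:
    - [12,-50,-35,0,0.02,0,1]
    - [10,-40,-35,0,0,0,1]
    - [10,0,-35,0,0,0,1]
    - [10,0,-35,0,0,0,1]
    - [10,0,-30,0,0,0,1]

```text
time: 7.8
ee_pos: [0.4643, 0.056, 0.2312]
eef_rot: [0.707, -0.707, 0.0, 0.0]
ft_force: [-0.7, 0.2, 0.2]
finger_gap: 0.0857
```

>>> apply_moves:
  targets:
    - [2,0,-2,0,0,0,1]
    - [0,0,0,0,0,0,1]
    - [0,0,0,0,0,0,1]
    - [0,0,0,0,0,0,1]
    - [0,0,0,0,0,0,1]

```text
time: 8.43
ee_pos: [0.4666, 0.0557, 0.2313]
eef_rot: [0.707, -0.707, -0.0, 0.0]
ft_force: [-0.1, -0.5, 0.2]
finger_gap: 0.0857
```

```bash
python3 - <<'E'
from h import *
go(478,56,200)
s=telemetry.get_state(); c=cam('wrist',s)
p,d=optics.snapshot('wrist');cv2.imwrite('pics/w4.png',p[:,:,::-1])
p2,d=optics.snapshot('top'); cv2.imwrite('pics/top1.png',p2[:,:,::-1])
for X in [(.478,.056,.012),(.635,.09,.012),(.474,-.06,.012)]: print(proj(c,X))
hsv=cv2.cvtColor(p,cv2.COLOR_RGB2HSV)
m=cv2.inRange(hsv,(105,80,50),(128,255,255)); n,l,st,ce=cv2.connectedComponentsWithStats(m)
for i in range(1,n):
    if st[i,4]>60: print(st[i],ce[i])
E
```

```text
shift [11.4 31.3  0.3] turn [-0.     0.001 -0.   ] pos [466.6  55.7 231.3] t 8.43 F [-0.1 -0.5  0.2] gap 85.7
(np.float64(286.8527557490154), np.float64(172.79603212593338))
(np.float64(437.4483248588097), np.float64(140.91398283752739))
(np.float64(282.45211702260207), np.float64(269.9279365345104))
[402 109  65  61 953] [432.27911857 137.94228751]
[422 128  26  25 356] [435.31460674 139.90449438]
[257 142  58  58 671] [285.43070045 169.83159463]
[274 160  24  24 259] [285.75675676 172.03861004]
[254 242  54  52 693] [280.74458874 265.12698413]
[270 258  22  21 250] [281.06  269.148]
```

View pics/w4.png

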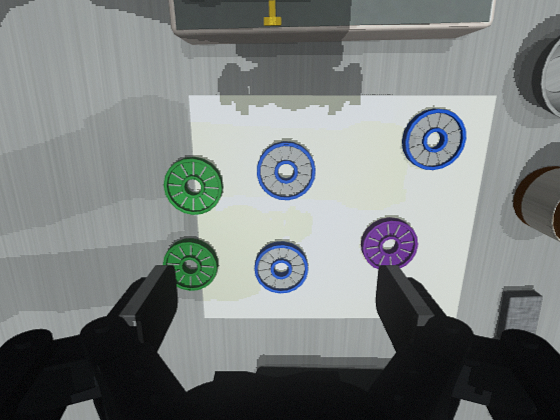

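View pics/top1.png

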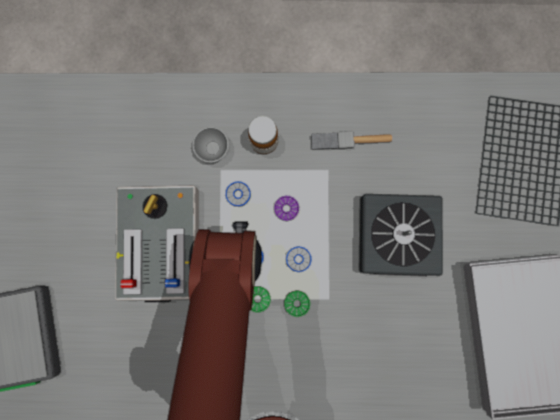

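```bash
python3 - <<'E'
from h import *
c=cam('wrist')
for u,v in [(286,171.5),(435,139.7),(281.5,268.8)]: print(np.round(px(c,u,v,.012)*1000,1))
go(477,57,30)
E
```

```text
[477.2  57.1  12. ]
[632.4  90.8  12. ]
[473.  -58.9  12. ]
shift [ 10.3 201.3   1.6] turn [-0.     0.001 -0.   ] pos [466.7  55.4 231.3] t 8.53 F [ 0.2  0.2 -0.6] gap 85.1
```

>>> apply_moves:
  targets:
    - [5,50,1,0,0,0,1]
    - [6,50,0,0,0,0,1]
    - [0,50,0,0,0,0,1]
    - [0,35,0,0,0,0,1]
    - [0,12,0,0,0,0,1]

```text
time: 9.15
ee_pos: [0.4767, 0.056, 0.0326]
eef_rot: [-0.707, 0.707, -0.001, -0.001]
ft_force: [-0.6, 0.3, -0.3]
finger_gap: 0.0853
```

>>> apply_moves:
  targets:
    - [0,4,0,0,0,0,1]
    - [0,0,0,0,0,0,1]
    - [0,0,0,0,0,0,1]
    - [0,0,0,0,0,0,1]
    - [0,0,0,0,0,0,1]

```text
time: 9.78
ee_pos: [0.478, 0.0562, 0.0308]
eef_rot: [0.707, -0.707, -0.0, -0.0]
ft_force: [-1.0, -0.3, 0.6]
finger_gap: 0.0855
```

```bash
python3 - <<'E'
from h import *
go(477,57,4)
p,d=optics.snapshot('wrist');cv2.imwrite('pics/w5.png',p[:,:,::-1])
E
```

```text
shift [-1.  26.7  0.8] turn [-0.     0.     0.001] pos [478.   56.2  30.8] t 9.78 F [-1.  -0.3  0.6] gap 85.5
```

View pics/w5.png

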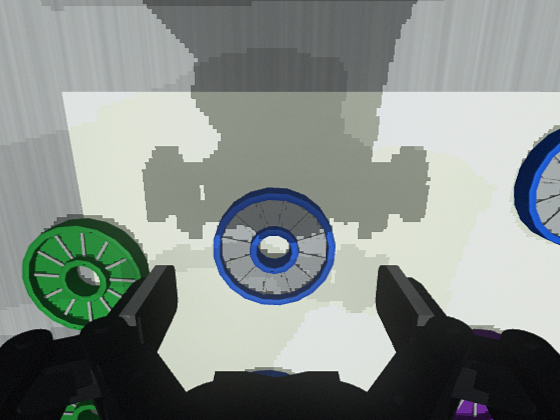

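```bash
python3 - <<'E'
from h import *
c=cam('wrist')
print(np.round(px(c,274.5,246,.012)*1000,1)); print(proj(c,[.478,.0562,.012]), proj(c,[.478,.0562,.0308]))
E
```

```text
[476.9  60.6  12. ]
(np.float64(276.70691374660805), np.float64(253.8327448941401)) (np.float64(276.8229612155942), np.float64(271.47567989801627))
```

>>> apply_moves:
  targets:
    - [-0.5,12,2,0,0,0,1]
    - [0,8,0,0,0,0,1]
    - [0,5,0,0,0,0,1]
    - [0,2,0,0,0,0,1]
    - [0,0,0,0,0,0,1]

```text
time: 10.45
ee_pos: [0.4772, 0.058, 0.0031]
eef_rot: [-0.707, 0.707, -0.0, -0.0]
ft_force: [0.0, 0.3, -0.4]
finger_gap: 0.0853
```

>>> apply_moves:
  targets:
    - [0,1,0,0,0,0,0.6]
    - [0,0,0,0,0,0,0.6]
    - [0,0,0,0,0,0,0.6]
    - [0,0,0,0,0,0,0.6]
    - [0,0,0,0,0,0,0.6]
  force: 35

```text
time: 11.08
ee_pos: [0.4774, 0.0581, 0.0031]
eef_rot: [0.707, -0.707, -0.0, -0.0]
ft_force: [-0.7, -0.6, 6.3]
finger_gap: 0.061
```

```bash
python3 - <<'E'
from h import *
go(477,57,4)
p,d=optics.snapshot('wrist');cv2.imwrite('pics/w6.png',p[:,:,::-1])
E
```

```text
shift [-0.4 -0.9 -1.1] turn [-0.     0.     0.001] pos [477.4  58.1   3.1] t 11.07 F [-0.7 -0.6  6.3] gap 61.0
```

View pics/w6.png

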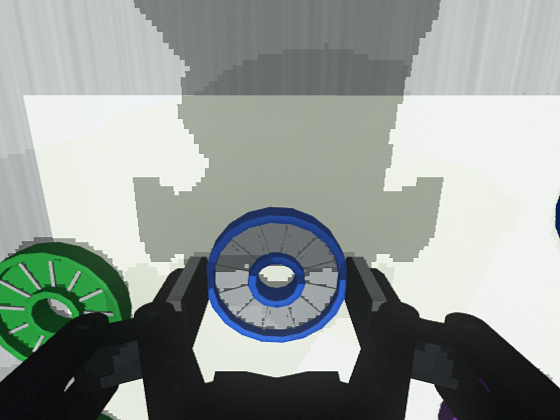

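>>> apply_moves:
  targets:
    - [0,-8,0,0,0,0,0.6]
    - [0,-20,0,0,0,0,0.6]
    - [0,-25,0,0,0,0,0.6]
    - [0,-20,0,0,0,0,0.6]
    - [0,-5,0,0,0,0,0.6]

```text
time: 11.75
ee_pos: [0.478, 0.0583, 0.0816]
eef_rot: [0.707, -0.707, -0.001, -0.001]
ft_force: [0.6, -0.5, -0.2]
finger_gap: 0.061
```

```bash
python3 - <<'E'
from h import *
go(477,57,150)
p,d=optics.snapshot('wrist');cv2.imwrite('pics/w7.png',p[:,:,::-1])
E
```

```text
shift [ -0.8 -68.4  -1.2] turn [-0.     0.     0.003] pos [478.   58.3  81.6] t 11.75 F [ 0.6 -0.5 -0.2] gap 61.0
```

View pics/w7.png

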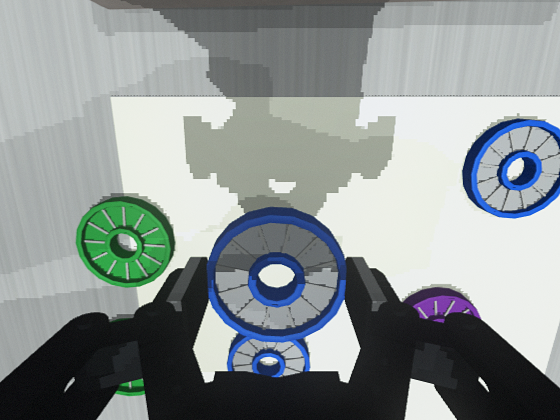

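>>> apply_moves:
  targets:
    - [5,-30,-20,0,0,0,0.6]
    - [6,-35,-35,0,0,0,0.6]
    - [6,-20,-40,0,0,0,0.6]
    - [6,-3,-40,0,0,0,0.6]
    - [6,0,-40,0,0,0,0.6]

```text
time: 12.42
ee_pos: [0.5062, -0.1179, 0.168]
eef_rot: [0.707, -0.707, 0.0, 0.0]
ft_force: [0.1, -0.2, -1.8]
finger_gap: 0.0607
```

>>> apply_moves:
  targets:
    - [6,0,-40,0,0,0,0.6]
    - [6,0,-40,0,0,0,0.6]
    - [6,0,-40,0,0,0,0.6]
    - [6,0,-40,0,0,0,0.6]
    - [2,0,-20,0,0,0,0.6]

```text
time: 13.05
ee_pos: [0.5313, -0.2993, 0.1672]
eef_rot: [-0.707, 0.707, -0.002, 0.0]
ft_force: [-0.0, -0.1, -0.6]
finger_gap: 0.0613
```

>>> apply_moves:
  targets:
    - [0,0,-10,0,0,0,0.6]
    - [0,0,0,0,0,0,0.6]
    - [0,0,0,0,0,0,0.6]
    - [0,0,0,0,0,0,0.6]
    - [0,0,0,0,0,0,0.6]

```text
time: 13.68
ee_pos: [0.5325, -0.3061, 0.1685]
eef_rot: [0.707, -0.707, -0.0, 0.0]
ft_force: [0.3, 0.4, -0.8]
finger_gap: 0.0607
```

```bash
python3 - <<'E'
from h import *
go(532,-306,150)
p,d=optics.snapshot('wrist');cv2.imwrite('pics/w8.png',p[:,:,::-1])
c=cam('wrist')
print(proj(c,[.532,-.306,.07]),proj(c,[.532,-.306,.124]))
E
```

```text
shift [-0.5 18.5  0.1] turn [-0.     0.001  0.   ] pos [ 532.5 -306.1  168.5] t 13.68 F [ 0.3  0.4 -0.8] gap 60.7
(np.float64(275.7178410273384), np.float64(206.58727830327214)) (np.float64(275.6862318055482), np.float64(234.31895516625426))
```

View pics/w8.png

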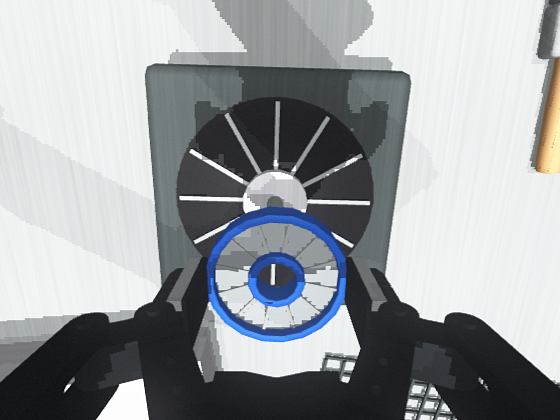

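```bash
python3 - <<'E'
from h import *
p=cv2.imread('pics/w8.png')[:,:,::-1]
crop(p,195,155,355,345,4,'pics/w8c.png')
a=dict(ee_pos=np.array([.5325,-.3061,.1685]),eef_rot=telemetry.get_state()['eef_rot'])
c=cam('wrist',a)
for cy in(-306,-304,-302): print(cy,[np.round(proj(c,[.532+.024*np.cos(t),cy/1000+.024*np.sin(t),.07]),1) for t in (0,np.pi/2,np.pi)])
# tray predicted at tool centre, top at +8.9mm; ring points
for dy in (0,2,4): print(dy,[np.round(proj(c,[.5325+.032*np.cos(t),-.3061+dy/1000+.032*np.sin(t),.1685+.0089]),1) for t in (0,np.pi/2,np.pi,-np.pi/2)])
E
```

```text
-306 [array([308.3, 206.9]), array([275.7, 174.9]), array([243.1, 206.9])]
-304 [array([308.3, 204.3]), array([275.7, 172.2]), array([243. , 204.3])]
-302 [array([308.4, 201.7]), array([275.7, 169.4]), array([242.9, 201.7])]
0 [array([350. , 281.2]), array([276.8, 211.7]), array([203.4, 281.2]), array([276.6, 342.5])]
2 [array([350.3, 277.1]), array([276.8, 207. ]), array([203.1, 277.1]), array([276.6, 338.9])]
4 [array([350.5, 273. ]), array([276.8, 202.3]), array([202.8, 273. ]), array([276.6, 335.3])]
```

View pics/w8c.png

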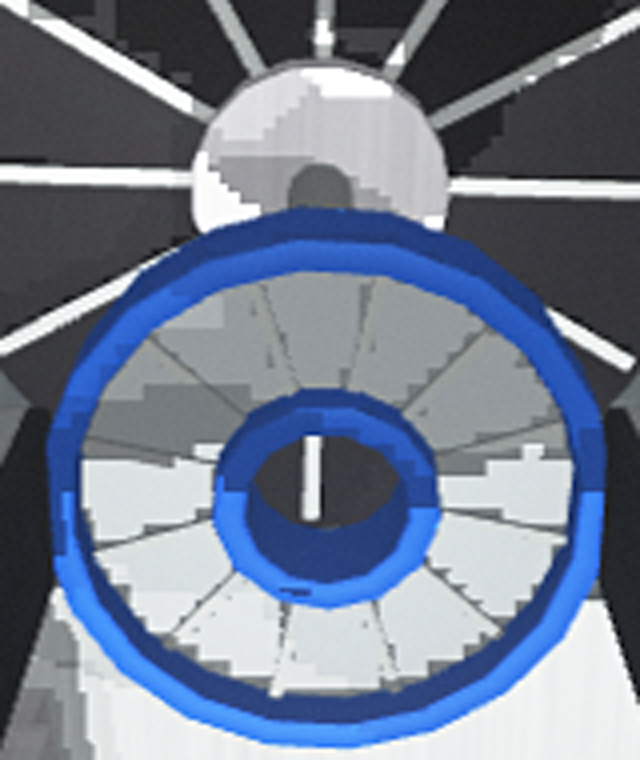

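>>> apply_moves:
  targets:
    - [-1,10,2.8,0,0,0,0.6]
    - [0,12,0,0,0,0,0.6]
    - [0,10,0,0,0,0,0.6]
    - [0,3,0,0,0,0,0.6]
    - [0,0,0,0,0,0,0.6]

```text
time: 14.35
ee_pos: [0.5312, -0.3042, 0.133]
eef_rot: [0.707, -0.707, 0.0, 0.0]
ft_force: [-0.9, -0.3, -0.8]
finger_gap: 0.0602
```

>>> apply_moves:
  targets:
    - [0,0,0,0,0,0,0.6]
    - [0,0,0,0,0,0,0.6]
    - [0,0,0,0,0,0,0.6]
    - [0,0,0,0,0,0,0.6]
    - [0,0,0,0,0,0,0.6]

```text
time: 14.98
ee_pos: [0.5313, -0.3041, 0.1334]
eef_rot: [-0.707, 0.707, 0.0, -0.0]
ft_force: [-0.2, 0.6, -0.1]
finger_gap: 0.0607
```

```bash
python3 - <<'E'
from h import *
go(531.5,-303.3,134)
p,d=optics.snapshot('wrist');cv2.imwrite('pics/w9.png',p[:,:,::-1])
crop(p,195,145,355,345,3.9,'pics/w9c.png')
c=cam('wrist')
print(proj(c,[.5315,-.3033,.07]),proj(c,[.5315,-.3033,.124]))
p,d=optics.snapshot('scene');crop(p,110,180,240,300,5,'pics/s9c.png')
E
```

```text
shift [ 0.2 -0.6  0.8] turn [0. 0. 0.] pos [ 531.3 -304.1  133.4] t 14.97 F [-0.2  0.6 -0.1] gap 60.7
(np.float64(276.76448197532807), np.float64(222.3753937123933)) (np.float64(277.03475875959333), np.float64(260.62764784360246))
```

View pics/w9c.png

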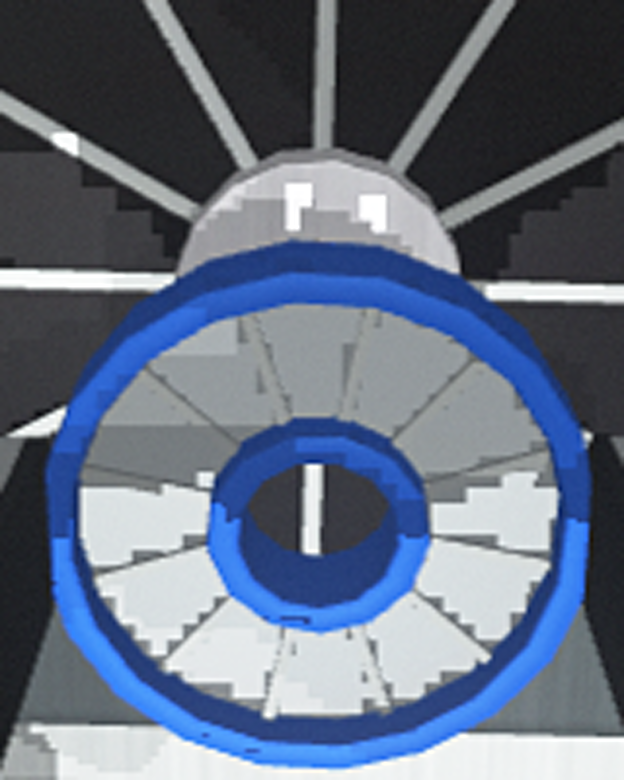

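View pics/s9c.png

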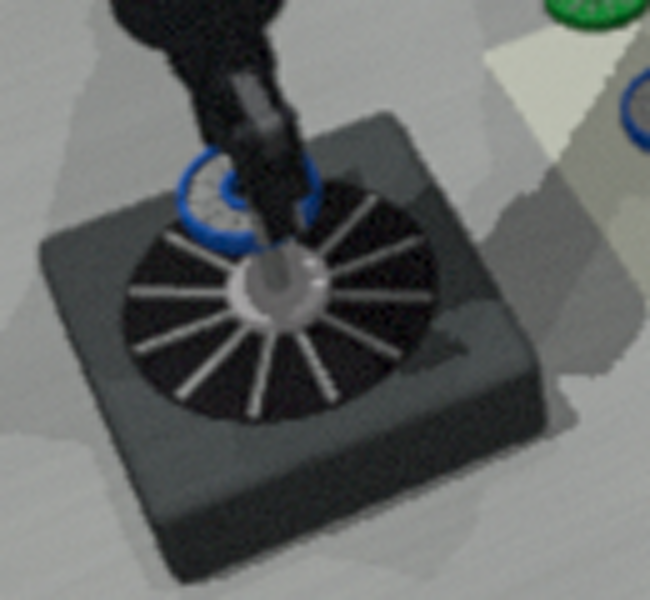

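```bash
python3 - <<'E'
from h import *
s=telemetry.get_state();c=cam('wrist',s);print(s['ee_pos'])
for cy in(-306,-304,-302): print(cy,np.round(proj(c,[.5315,cy/1000+.024,.07]),1),np.round(proj(c,[.5315,cy/1000,.07]),1))
d=np.array([0,0,0])
for h in(.0089,.004,0):
  for dy in (-2,0,2,): print(h,dy,[np.round(proj(c,s['ee_pos']+[r*np.cos(t),dy/1000+r*np.sin(t),h]),1) for r in(.031,.013) for t in (0,np.pi/2,np.pi,-np.pi/2)])
E
```

```text
[ 0.53127201 -0.30411003  0.13333112]
-306 [276.8 190.1] [276.8 226.4]
-304 [276.8 186.9] [276.8 223.4]
-302 [276.8 183.8] [276.8 220.5]
0.0089 -2 [array([347.4, 285.2]), array([276.7, 218.6]), array([206. , 285.3]), array([276.7, 344.3]), array([306.3, 285.3]), array([276.7, 258.3]), array([247. , 285.3]), array([276.7, 310.9])]
0.0089 0 [array([347.7, 281.2]), array([276.7, 214. ]), array([205.7, 281.3]), array([276.7, 340.7]), array([306.5, 281.2]), array([276.7, 254.1]), array([246.9, 281.2]), array([276.7, 307. ])]
0.0089 2 [array([348. , 277.1]), array([276.7, 209.3]), array([205.4, 277.2]), array([276.7, 337.1]), array([306.6, 277.1]), array([276.7, 249.7]), array([246.8, 277.2]), array([276.7, 303.1])]
0.004 -2 [array([345.2, 279.6]), array([276.7, 214.7]), array([208.1, 279.7]), array([276.7, 337.3]), array([305.4, 279.6]), array([276.7, 253.4]), array([247.9, 279.7]), array([276.7, 304.6])]
0.004 0 [array([345.5, 275.6]), array([276.7, 210.3]), array([207.8, 275.7]), array([276.7, 333.8]), array([305.5, 275.7]), array([276.7, 249.2]), array([247.8, 275.7]), array([276.7, 300.9])]
0.004 2 [array([345.8, 271.7]), array([276.7, 205.8]), array([207.6, 271.7]), array([276.7, 330.2]), array([305.6, 271.7]), array([276.7, 245. ]), array([247.7, 271.7]), array([276.7, 297.1])]
0 -2 [array([343.6, 275.2]), array([276.7, 211.8]), array([209.7, 275.3]), array([276.6, 331.9]), array([304.7, 275.3]), array([276.7, 249.6]), array([248.6, 275.3]), array([276.6, 299.8])]
0 0 [array([343.8, 271.4]), array([276.7, 207.4]), array([209.5, 271.4]), array([276.6, 328.4]), array([304.8, 271.4]), array([276.7, 245.5]), array([248.5, 271.4]), array([276.7, 296.1])]
0 2 [array([344.1, 267.5]), array([276.7, 203. ]), array([209.2, 267.5]), array([276.6, 324.9]), array([304.9, 267.5]), array([276.7, 241.4]), array([248.4, 267.5]), array([276.7, 292.4])]
```

>>> apply_moves:
  targets:
    - [0,2,1,0,0,0,0.6]
    - [0,3,1,0,0,0,0.6]
    - [0,4,0,0,0,0,0.6]
    - [0,4,0,0,0,0,0.6]
    - [0,0,0,0,0,0,0.6]

```text
time: 15.7
ee_pos: [0.531, -0.302, 0.1198]
eef_rot: [0.707, -0.707, 0.0, 0.0]
ft_force: [-0.5, 0.1, -1.3]
finger_gap: 0.0604
```

>>> apply_moves:
  targets:
    - [0,4,0,0,0,0,0.6]
    - [0,5,0,0,0,0,0.6]
    - [0,5,0,0,0,0,0.6]
    - [0,5,0,0,0,0,0.6]
    - [0,0,0,0,0,0,0.6]

```text
time: 16.32
ee_pos: [0.531, -0.3019, 0.1007]
eef_rot: [0.707, -0.707, 0.0, 0.0]
ft_force: [0.0, -0.5, 0.2]
finger_gap: 0.0606
```

```bash
python3 - <<'E'
from h import *
go(531.5,-303.3,80)
p,d=optics.snapshot('wrist');
crop(p,195,145,355,345,3.9,'pics/w10c.png')
p,d=optics.snapshot('scene');crop(p,110,180,240,300,5,'pics/s10c.png')
E
```

```text
shift [ 0.5 20.7 -1.4] turn [-0.001  0.    -0.001] pos [ 531.  -301.9  100.7] t 16.32 F [ 0.  -0.5  0.2] gap 60.6
```

View pics/w10c.png

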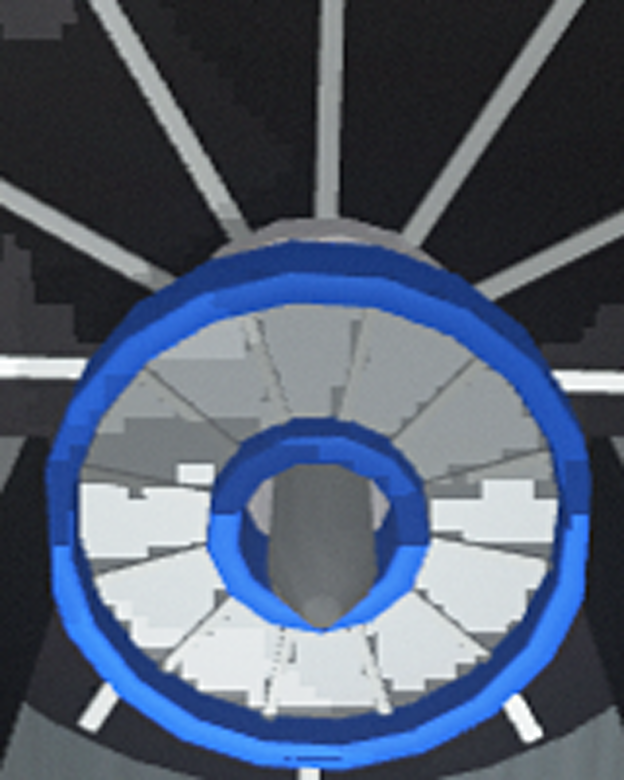

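View pics/s10c.png

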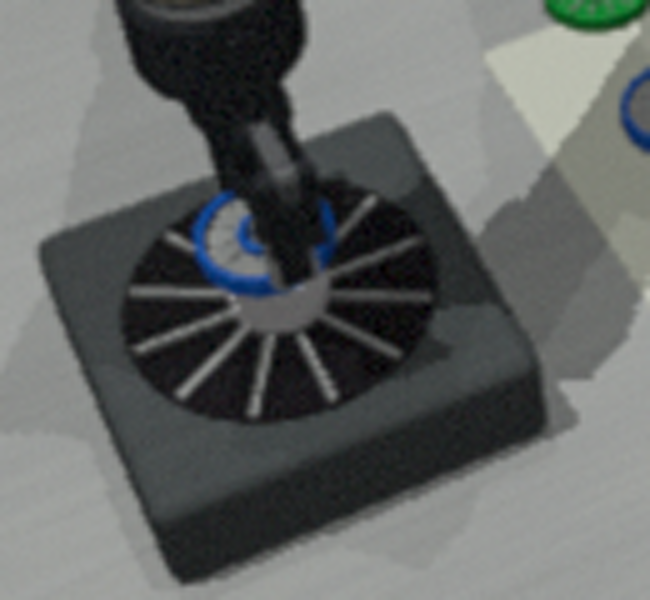

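>>> apply_moves:
  targets:
    - [0,6,0,0,0,0,0.6]
    - [0,8,0,0,0,0,0.6]
    - [0,6,0,0,0,0,0.6]
    - [0,3,0,0,0,0,0.6]
    - [0,0,0,0,0,0,0.6]

```text
time: 17.05
ee_pos: [0.5311, -0.302, 0.078]
eef_rot: [0.707, -0.707, 0.0, 0.0]
ft_force: [0.6, -0.1, 0.5]
finger_gap: 0.0605
```

>>> apply_moves:
  targets:
    - [0,0,0,0,0,0,0.9]
    - [0,0,0,0,0,0,1]
    - [0,0,0,0,0,0,1]
    - [0,-5,0,0,0,0,1]
    - [0,-20,0,0,0,0,1]

```text
time: 17.68
ee_pos: [0.5305, -0.3016, 0.1028]
eef_rot: [0.708, -0.707, 0.001, 0.001]
ft_force: [0.2, -0.5, 0.0]
finger_gap: 0.0855
```

>>> apply_moves:
  targets:
    - [0,-40,0,0,0,0,1]
    - [0,-40,20,0,0,0,1]
    - [-6,-20,35,0,0,0,1]
    - [-10,0,40,0,0,0,1]
    - [-10,0,40,0,0,0,1]

```text
time: 18.3
ee_pos: [0.5052, -0.166, 0.2042]
eef_rot: [-0.707, 0.707, 0.001, 0.001]
ft_force: [0.4, 0.6, 0.6]
finger_gap: 0.0857
```

>>> apply_moves:
  targets:
    - [-10,0,40,0,0,0,1]
    - [-10,0,40,0,0,0,1]
    - [-10,0,30,0,0,0,1]
    - [0,0,0,0,0,0,1]
    - [0,0,0,0,0,0,1]

```text
time: 18.92
ee_pos: [0.4757, -0.058, 0.2038]
eef_rot: [-0.707, 0.707, 0.0, 0.001]
ft_force: [-0.7, -0.9, 0.3]
finger_gap: 0.0852
```

```bash
python3 - <<'E'
from h import *
go(473,-58.9,150)
p,d=optics.snapshot('wrist');cv2.imwrite('pics/w11.png',p[:,:,::-1])
p,d=optics.snapshot('scene');crop(p,110,180,240,300,5,'pics/s11c.png')
E
```

```text
shift [-2.8 53.8 -0.8] turn [ 0.001 -0.001  0.001] pos [475.7 -58.  203.8] t 18.93 F [-0.7 -0.9  0.3] gap 85.2
```

View pics/w11.png

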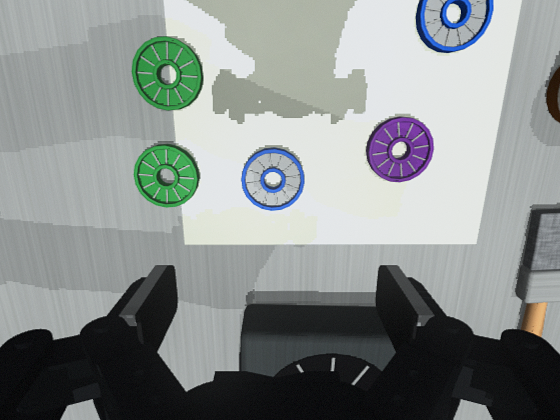

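View pics/s11c.png

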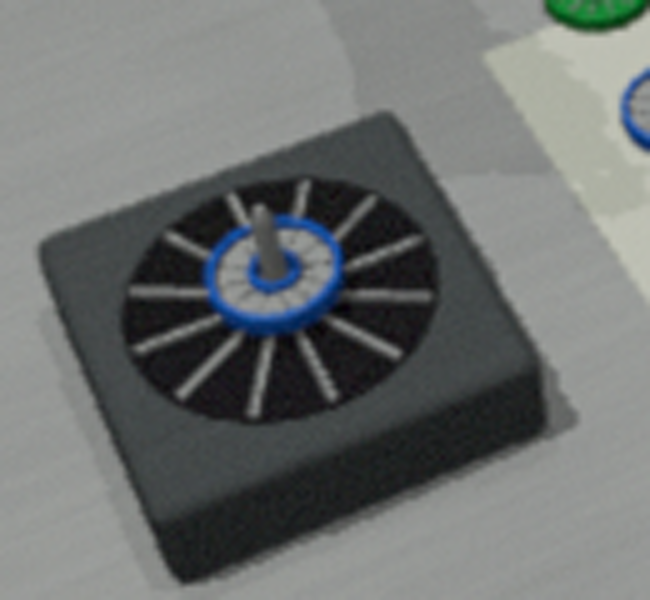

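```bash
python3 - <<'E'
from h import *
c=cam('wrist');print(np.round(px(c,273.3,180.3,.012)*1000,1))
go(473,-58.5,4)
E
```

```text
[472.9 -60.3  12. ]
shift [ -2.8 199.6   0.3] turn [ 0.001 -0.002  0.001] pos [475.7 -58.6 203.6] t 19.02 F [-0.   0.5  0.1] gap 85.1
```

>>> apply_moves:
  targets:
    - [-2,45,-0.5,0,0,0,1]
    - [0,50,0,0,0,0,1]
    - [0,45,0,0,0,0,1]
    - [0,25,0,0,0,0,1]
    - [0,8,0,0,0,0,1]

```text
time: 19.65
ee_pos: [0.4727, -0.0588, 0.0289]
eef_rot: [-0.707, 0.707, -0.002, -0.0]
ft_force: [-0.3, 0.3, -0.9]
finger_gap: 0.0857
```

>>> apply_moves:
  targets:
    - [0,0,0,0,0,0,1]
    - [0,0,0,0,0,0,1]
    - [0,0,0,0,0,0,1]
    - [0,0,0,0,0,0,1]
    - [0,0,0,0,0,0,1]

```text
time: 20.27
ee_pos: [0.4734, -0.0576, 0.0306]
eef_rot: [-0.707, 0.707, 0.0, 0.0]
ft_force: [-0.2, 0.0, -0.4]
finger_gap: 0.0855
```

```bash
python3 - <<'E'
from h import *
go(473,-59,4)
p,d=optics.snapshot('wrist');crop(p,180,160,380,330,4,'pics/w12c.png')
E
```

```text
shift [-0.5 26.6 -1.4] turn [0.    0.    0.001] pos [473.4 -57.6  30.6] t 20.27 F [-0.2  0.  -0.4] gap 85.5
```

View pics/w12c.png

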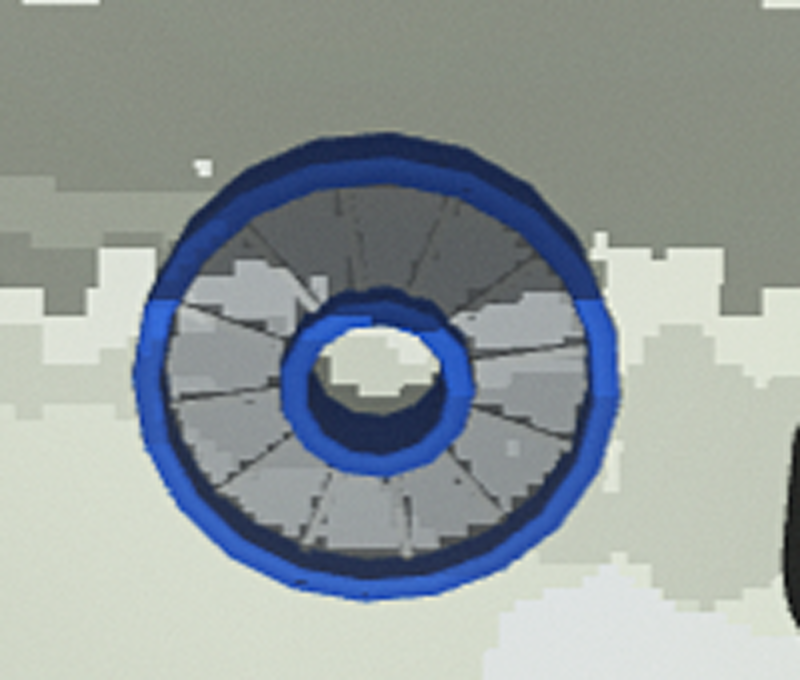

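>>> apply_moves:
  targets:
    - [-0.8,12,-1.3,0,0,0,1]
    - [0,8,0,0,0,0,1]
    - [0,5,0,0,0,0,1]
    - [0,2,0,0,0,0,1]
    - [0,0.5,0,0,0,0,1]

```text
time: 20.95
ee_pos: [0.4725, -0.0589, 0.0027]
eef_rot: [-0.707, 0.707, -0.0, -0.0]
ft_force: [0.1, 0.8, -1.0]
finger_gap: 0.0854
```

>>> apply_moves:
  targets:
    - [0,0,0,0,0,0,0.6]
    - [0,0,0,0,0,0,0.6]
    - [0,0,0,0,0,0,0.6]
    - [0,0,0,0,0,0,0.6]
    - [0,0,0,0,0,0,0.6]
  force: 35

```text
time: 21.58
ee_pos: [0.4726, -0.0589, 0.0035]
eef_rot: [0.707, -0.707, -0.0, -0.0]
ft_force: [-1.4, 1.2, 6.4]
finger_gap: 0.0603
```

>>> apply_moves:
  targets:
    - [0,-8,0,0,0,0,0.6]
    - [0,-20,0,0,0,0,0.6]
    - [0,-35,0,0,0,0,0.6]
    - [0,-40,-5,0,0,0,0.6]
    - [5,-40,-20,0,0,0,0.6]

```text
time: 22.2
ee_pos: [0.4768, -0.0826, 0.147]
eef_rot: [0.707, -0.707, -0.001, 0.002]
ft_force: [1.1, 0.2, -1.2]
finger_gap: 0.0604
```

```bash
python3 - <<'E'
from h import *
go(531,-301.9,160)
p,d=optics.snapshot('wrist');crop(p,195,145,355,345,3.9,'pics/w13c.png')
E
```

```text
shift [  53.5  -13.3 -219.4] turn [-0.001  0.003 -0.001] pos [476.8 -82.6 147. ] t 22.2 F [ 1.1  0.2 -1.2] gap 60.4
```

View pics/w13c.png

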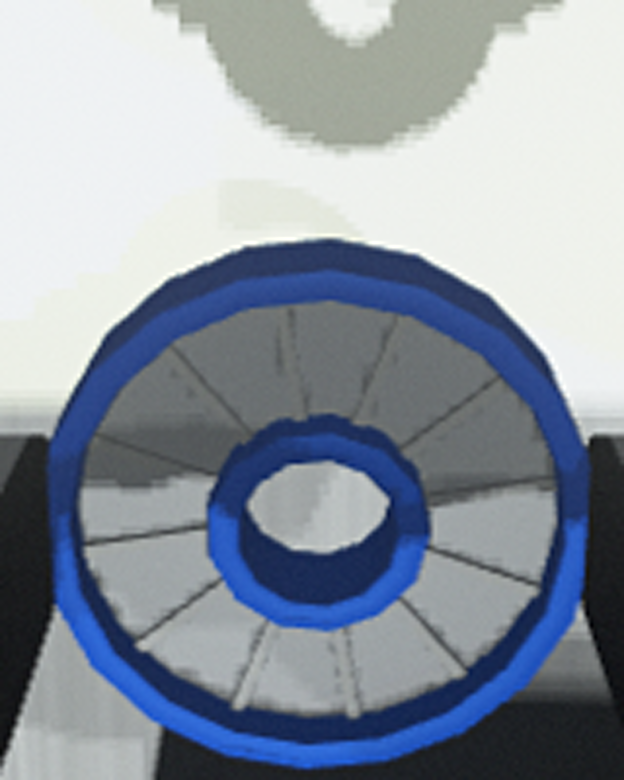

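>>> apply_moves:
  targets:
    - [9,-10,-38,0,0,0,0.6]
    - [10,-8,-42,0,0,0,0.6]
    - [10,0,-42,0,0,0,0.6]
    - [10,0,-42,0,0,0,0.6]
    - [8,0,-34,0,0,0,0.6]

```text
time: 22.88
ee_pos: [0.5242, -0.2837, 0.1637]
eef_rot: [-0.707, 0.707, -0.001, 0.0]
ft_force: [0.3, -0.2, -0.9]
finger_gap: 0.0603
```

>>> apply_moves:
  targets:
    - [2,0,-5,0,0,0,0.6]
    - [0,0,0,0,0,0,0.6]
    - [0,0,0,0,0,0,0.6]
    - [0,0,0,0,0,0,0.6]
    - [0,0,0,0,0,0,0.6]

```text
time: 23.5
ee_pos: [0.5266, -0.2861, 0.1639]
eef_rot: [0.707, -0.707, -0.0, 0.0]
ft_force: [-0.5, 0.8, -1.0]
finger_gap: 0.0604
```

```bash
python3 - <<'E'
from h import *
go(531,-301.9,110)
E
```

```text
shift [  4.4  53.9 -15.8] turn [-0.     0.001  0.   ] pos [ 526.6 -286.1  163.9] t 23.5 F [-0.5  0.8 -1. ] gap 60.4
```

>>> apply_moves:
  targets:
    - [4,2,-15,0,0,0,0.6]
    - [0.4,6,-0.8,0,0,0,0.6]
    - [0,10,0,0,0,0,0.6]
    - [0,10,0,0,0,0,0.6]
    - [0,4,0,0,0,0,0.6]

```text
time: 24.12
ee_pos: [0.5303, -0.302, 0.1305]
eef_rot: [0.708, -0.707, 0.001, 0.001]
ft_force: [0.5, 0.5, -0.1]
finger_gap: 0.0604
```

```bash
python3 - <<'E'
from h import *
go(531,-301.9,110)
E
```

```text
shift [ 0.7 20.5  0.1] turn [-0.001  0.    -0.002] pos [ 530.3 -302.   130.5] t 24.12 F [ 0.5  0.5 -0.1] gap 60.4
```

>>> apply_moves:
  targets:
    - [0.5,4,0,0,0,0,0.6]
    - [0,6,0,0,0,0,0.6]
    - [0,8,0,0,0,0,0.6]
    - [0,8,0,0,0,0,0.6]
    - [0,4,0,0,0,0,0.6]

```text
time: 24.75
ee_pos: [0.5311, -0.3025, 0.101]
eef_rot: [0.707, -0.707, 0.0, 0.0]
ft_force: [0.4, -0.4, -0.7]
finger_gap: 0.0607
```

>>> apply_moves:
  targets:
    - [0,4,0,0,0,0,0.6]
    - [0,4,0,0,0,0,0.6]
    - [0,0,0,0,0,0,0.6]
    - [0,0,0,0,0,0,0.6]
    - [0,0,0,0,0,0,0.6]

```text
time: 25.38
ee_pos: [0.5315, -0.3028, 0.094]
eef_rot: [-0.707, 0.707, 0.0, 0.0]
ft_force: [0.0, -0.5, -0.9]
finger_gap: 0.0605
```

```bash
python3 - <<'E'
from h import *
go(531,-301.9,88)
p,d=optics.snapshot('wrist');crop(p,195,145,355,345,3.9,'pics/w14c.png')
E
```

```text
shift [-0.5  6.   0.9] turn [0. 0. 0.] pos [ 531.5 -302.8   94. ] t 25.38 F [ 0.  -0.5 -0.9] gap 60.5
```

View pics/w14c.png

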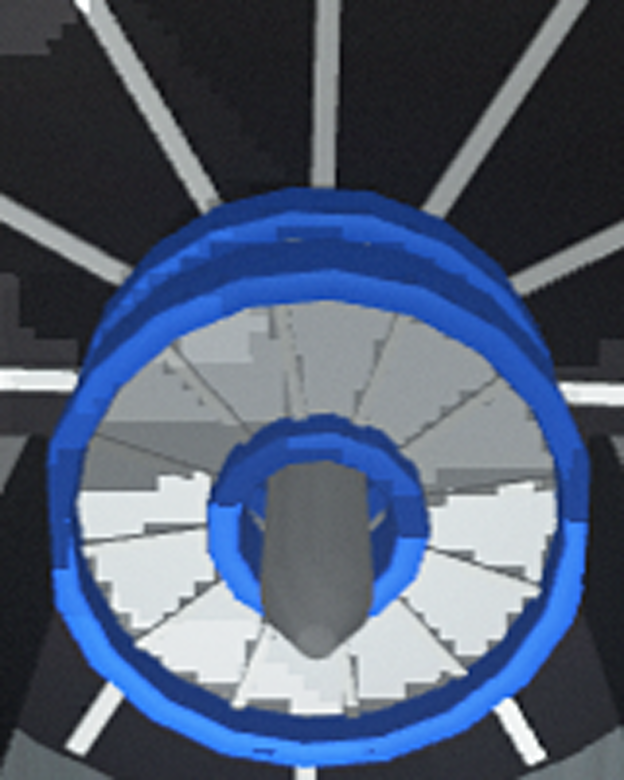

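Threaded. Lower a little more and release.

>>> apply_moves:
  targets:
    - [0,2,0,0,0,0,0.6]
    - [0,1,0,0,0,0,0.6]
    - [0,0,0,0,0,0,0.9]
    - [0,0,0,0,0,0,1]
    - [0,0,0,0,0,0,1]

```text
time: 26.05
ee_pos: [0.5315, -0.3028, 0.091]
eef_rot: [-0.707, 0.707, 0.0, 0.0]
ft_force: [-0.0, -0.1, -0.6]
finger_gap: 0.0857
```

>>> apply_moves:
  targets:
    - [0,-10,0,0,0,0,1]
    - [0,-30,0,0,0,0,1]
    - [0,-50,0,0,0,0,1]
    - [6,-30,30,0,0,0,1]
    - [10,0,40,0,0,0,1]

```text
time: 26.68
ee_pos: [0.5488, -0.2348, 0.2151]
eef_rot: [-0.706, 0.709, 0.001, 0.004]
ft_force: [0.1, -1.1, -0.3]
finger_gap: 0.0852
```

>>> apply_moves:
  targets:
    - [12,0,46,0,0,0,1]
    - [12,0,46,0,0,0,1]
    - [12,0,46,0,0,0,1]
    - [12,0,46,0,0,0,1]
    - [12,0,46,0,0,0,1]

```text
time: 27.3
ee_pos: [0.6078, -0.0013, 0.2118]
eef_rot: [-0.707, 0.707, 0.0, 0.0]
ft_force: [0.5, -1.3, 0.4]
finger_gap: 0.0857
```

>>> apply_moves:
  targets:
    - [12,0,46,0,0,0,1]
    - [10,0,40,0,0,0,1]
    - [0,0,0,0,0,0,1]
    - [0,0,0,0,0,0,1]
    - [0,0,0,0,0,0,1]

```text
time: 27.92
ee_pos: [0.6293, 0.0809, 0.2113]
eef_rot: [-0.707, 0.708, -0.001, 0.001]
ft_force: [-0.3, 0.2, -0.0]
finger_gap: 0.0853
```

```bash
python3 - <<'E'
from h import *
go(633,90,30)
p,d=optics.snapshot('wrist');cv2.imwrite('pics/w15.png',p[:,:,::-1])
p,d=optics.snapshot('scene');cv2.imwrite('pics/s15.png',p[:,:,::-1])
E
```

```text
shift [  3.6 181.3   9.3] turn [ 0.001 -0.003  0.   ] pos [629.3  80.9 211.3] t 27.93 F [-0.3  0.2 -0. ] gap 85.3
```

View pics/w15.png

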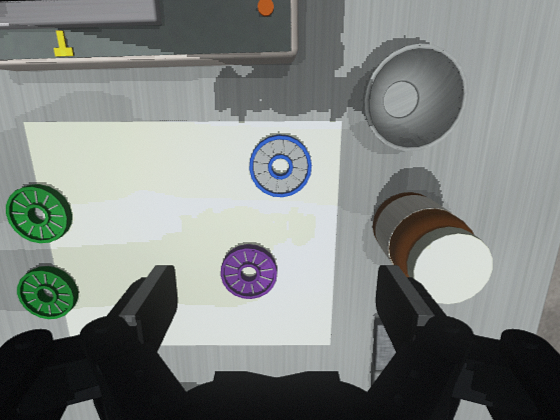

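View pics/s15.png

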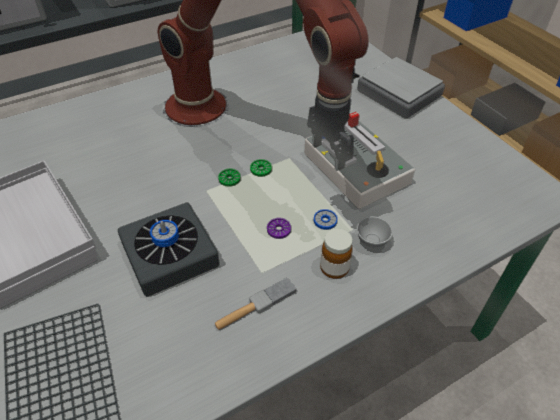

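```bash
python3 - <<'E'
from h import *
c=cam('wrist');print(np.round(px(c,280.5,166.3,.012)*1000,1)); go(633,90,30)
E
```

```text
[633.7  92.5  12. ]
shift [  3.6 181.2   8.7] turn [ 0.001 -0.003  0.   ] pos [629.4  81.5 211.2] t 28.02 F [ 0.1 -0.1 -0. ] gap 84.6
```

>>> apply_moves:
  targets:
    - [3,45,9,0,0,0,1]
    - [0,50,0,0,0,0,1]
    - [0,45,0,0,0,0,1]
    - [0,30,0,0,0,0,1]
    - [0,10,0,0,0,0,1]

```text
time: 28.65
ee_pos: [0.6311, 0.0913, 0.0289]
eef_rot: [-0.707, 0.707, -0.002, -0.001]
ft_force: [0.2, -0.4, 0.4]
finger_gap: 0.0853
```

>>> apply_moves:
  targets:
    - [0,0,0,0,0,0,1]
    - [0,0,0,0,0,0,1]
    - [0,0,0,0,0,0,1]
    - [0,0,0,0,0,0,1]
    - [0,0,0,0,0,0,1]

```text
time: 29.28
ee_pos: [0.6325, 0.0924, 0.0312]
eef_rot: [0.707, -0.707, -0.0, -0.0]
ft_force: [-1.4, -0.7, 0.1]
finger_gap: 0.0855
```

```bash
python3 - <<'E'
from h import *
go(633,90,4)
c=cam('wrist')
print(proj(c,[*telemetry.get_state()['ee_pos'][:2],.012]))
p,d=optics.snapshot('wrist');cv2.imwrite('pics/w16.png',p[:,:,::-1]);crop(p,180,160,380,330,4,'pics/w16c.png')
E
```

```text
shift [ 0.5 27.2 -2.4] turn [-0.  0.  0.] pos [632.5  92.4  31.2] t 29.27 F [-1.4 -0.7  0.1] gap 85.5
(np.float64(276.55763793715596), np.float64(253.48075070098258))
```

View pics/w16c.png

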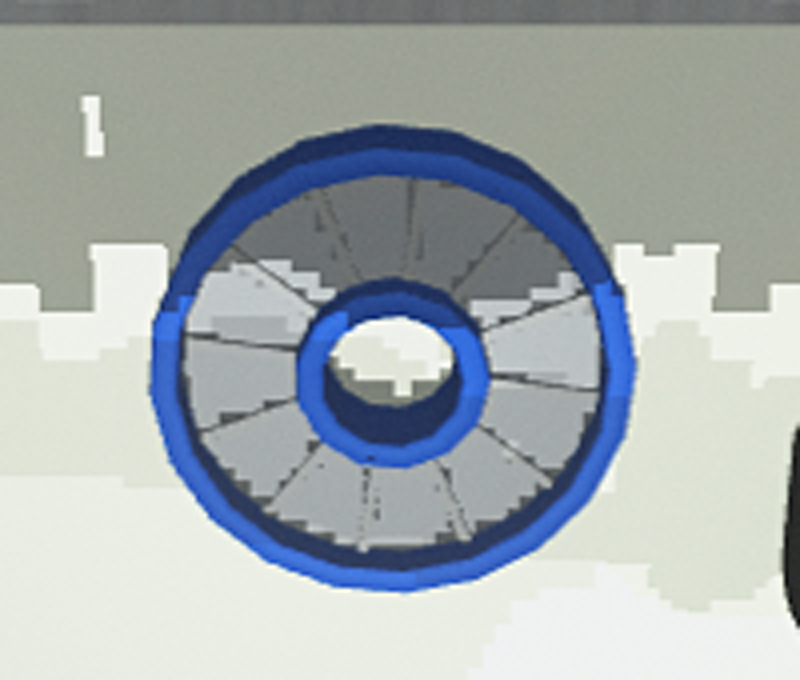

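>>> apply_moves:
  targets:
    - [0.8,12,-0.4,0,0,0,1]
    - [0,8,0,0,0,0,1]
    - [0,5,0,0,0,0,1]
    - [0,2.5,0,0,0,0,1]
    - [0,0.5,0,0,0,0,1]

```text
time: 29.95
ee_pos: [0.6331, 0.0918, 0.0026]
eef_rot: [-0.707, 0.707, -0.0, -0.0]
ft_force: [0.1, 0.4, -0.1]
finger_gap: 0.0854
```

>>> apply_moves:
  targets:
    - [0,0,0,0,0,0,0.6]
    - [0,0,0,0,0,0,0.6]
    - [0,0,0,0,0,0,0.6]
    - [0,0,0,0,0,0,0.6]
    - [0,0,0,0,0,0,0.6]
  force: 35

```text
time: 30.58
ee_pos: [0.6334, 0.0919, 0.0037]
eef_rot: [0.707, -0.707, -0.0, -0.0]
ft_force: [-1.4, -0.5, 6.6]
finger_gap: 0.0609
```

>>> apply_moves:
  targets:
    - [0,-8,0,0,0,0,0.6]
    - [0,-20,0,0,0,0,0.6]
    - [0,-40,0,0,0,0,0.6]
    - [0,-50,-5,0,0,0,0.6]
    - [-5,-45,-20,0,0,0,0.6]

```text
time: 31.2
ee_pos: [0.6288, 0.0686, 0.1687]
eef_rot: [0.708, -0.707, -0.002, 0.0]
ft_force: [0.4, -0.0, -0.8]
finger_gap: 0.0607
```

```bash
python3 - <<'E'
from h import *
go(531.2,-302.5,165)
p,d=optics.snapshot('wrist');crop(p,195,145,355,345,3.9,'pics/w17c.png')
E
```

```text
shift [ -98.7    2.9 -370.8] turn [-0.001  0.003  0.003] pos [628.8  68.6 168.7] t 31.2 F [ 0.4 -0.  -0.8] gap 60.7
```

View pics/w17c.png

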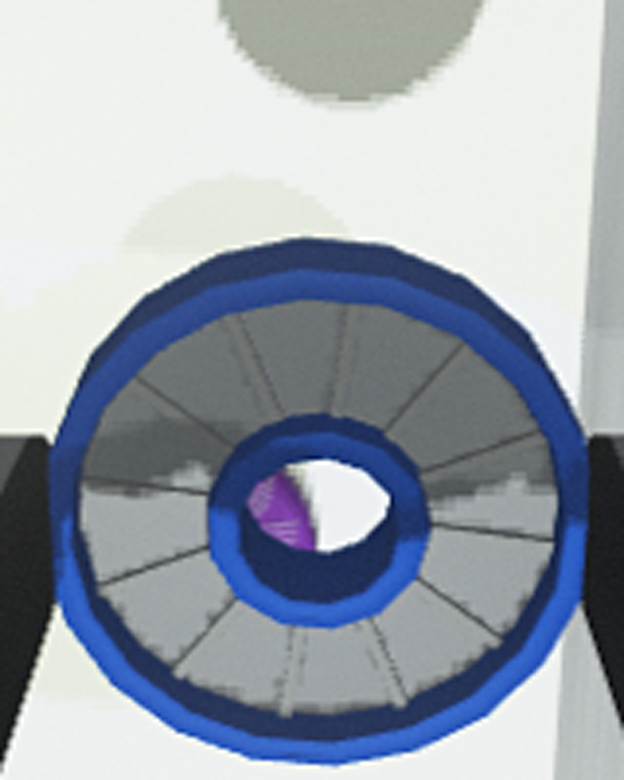

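>>> apply_moves:
  targets:
    - [-8,0,-32,0,0,0,0.6]
    - [-10,0,-40,0,0,0,0.6]
    - [-10,0,-40,0,0,0,0.6]
    - [-10,0,-40,0,0,0,0.6]
    - [-10,0,-40,0,0,0,0.6]

```text
time: 31.88
ee_pos: [0.58, -0.1266, 0.1669]
eef_rot: [-0.707, 0.707, 0.0, 0.001]
ft_force: [1.0, -0.3, -0.3]
finger_gap: 0.0605
```

>>> apply_moves:
  targets:
    - [-10,0,-40,0,0,0,0.6]
    - [-10,0,-40,0,0,0,0.6]
    - [-10,0,-40,0,0,0,0.6]
    - [-10,0,-35,0,0,0,0.6]
    - [-8,0,-20,0,0,0,0.6]

```text
time: 32.5
ee_pos: [0.5312, -0.3028, 0.1668]
eef_rot: [-0.706, 0.708, -0.001, 0.001]
ft_force: [-0.2, 0.3, -0.8]
finger_gap: 0.0604
```

>>> apply_moves:
  targets:
    - [0,0,0,0,0,0,0.6]
    - [0,0,0,0,0,0,0.6]
    - [0,0,0,0,0,0,0.6]
    - [0,0,0,0,0,0,0.6]
    - [0,0,0,0,0,0,0.6]

```text
time: 33.12
ee_pos: [0.5325, -0.2995, 0.1658]
eef_rot: [0.707, -0.707, -0.0, 0.0]
ft_force: [-0.0, 0.3, -1.4]
finger_gap: 0.0604
```

```bash
python3 - <<'E'
from h import *
go(531.2,-302.5,110)
p,d=optics.snapshot('wrist');crop(p,195,145,355,345,3.9,'pics/w18c.png')
E
```

```text
shift [-1.3 55.8 -3. ] turn [-0.     0.001 -0.   ] pos [ 532.5 -299.5  165.8] t 33.12 F [-0.   0.3 -1.4] gap 60.4
```

View pics/w18c.png

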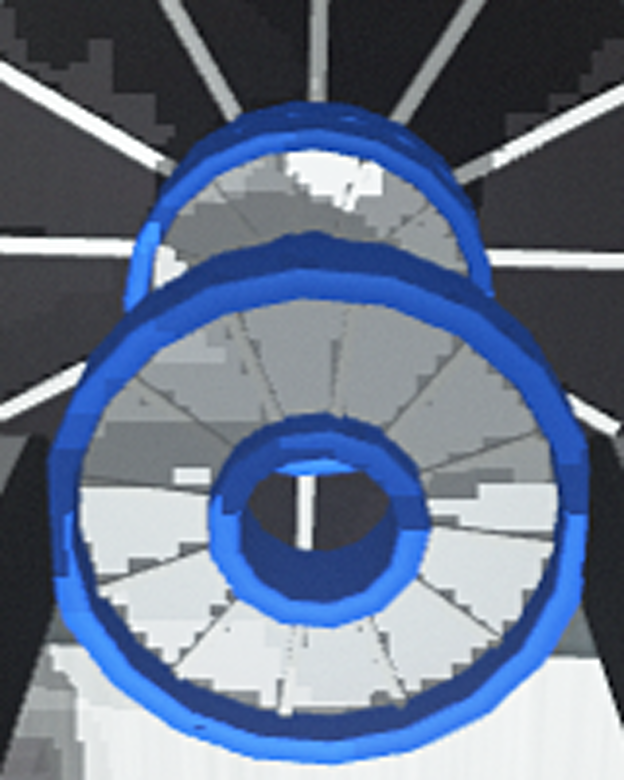

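Stack sits flat below. Align and lower.

>>> apply_moves:
  targets:
    - [-1.2,4,-2.8,0,0,0,0.6]
    - [0,10,0,0,0,0,0.6]
    - [0,12,0,0,0,0,0.6]
    - [0,8,0,0,0,0,0.6]
    - [0,0,0,0,0,0,0.6]

```text
time: 33.8
ee_pos: [0.5304, -0.3024, 0.1306]
eef_rot: [0.708, -0.707, 0.001, 0.001]
ft_force: [-0.1, -0.1, -0.5]
finger_gap: 0.0606
```

>>> apply_moves:
  targets:
    - [0,4,0,0,0,0,0.6]
    - [0,5,0,0,0,0,0.6]
    - [0,5,0,0,0,0,0.6]
    - [0,5,0,0,0,0,0.6]
    - [0,0,0,0,0,0,0.6]

```text
time: 34.42
ee_pos: [0.5307, -0.3027, 0.1123]
eef_rot: [0.707, -0.707, 0.0, 0.0]
ft_force: [-0.3, 0.1, -0.8]
finger_gap: 0.0607
```

```bash
python3 - <<'E'
from h import *
go(531.2,-302.5,103)
p,d=optics.snapshot('wrist');crop(p,195,145,355,345,3.9,'pics/w19c.png')
E
```

```text
shift [0.5 9.3 0.2] turn [-0.001  0.    -0.001] pos [ 530.7 -302.7  112.3] t 34.42 F [-0.3  0.1 -0.8] gap 60.7
```

View pics/w19c.png

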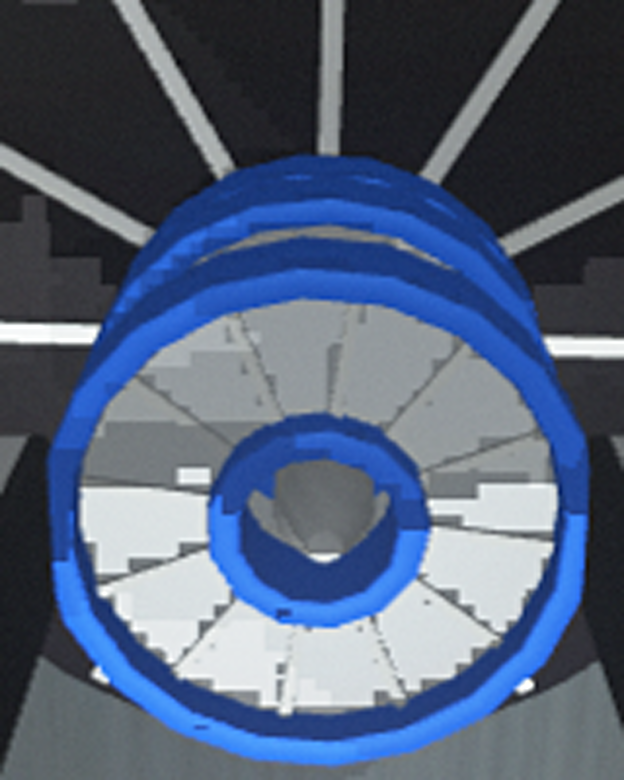

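>>> apply_moves:
  targets:
    - [0,5,0,0,0,0,0.6]
    - [0,5,0,0,0,0,0.6]
    - [0,1.5,0,0,0,0,0.6]
    - [0,0,0,0,0,0,0.6]
    - [0,0,0,0,0,0,0.6]

```text
time: 35.1
ee_pos: [0.5311, -0.303, 0.1014]
eef_rot: [-0.707, 0.707, 0.0, 0.0]
ft_force: [0.2, -0.3, -0.7]
finger_gap: 0.0599
```

>>> apply_moves:
  targets:
    - [0,0,0,0,0,0,0.9]
    - [0,0,0,0,0,0,1]
    - [0,0,0,0,0,0,1]
    - [0,-6,0,0,0,0,1]
    - [0,-30,0,0,0,0,1]

```text
time: 35.72
ee_pos: [0.5298, -0.302, 0.1362]
eef_rot: [0.708, -0.706, 0.001, 0.001]
ft_force: [0.6, -0.4, 0.5]
finger_gap: 0.0852
```

>>> apply_moves:
  targets:
    - [0,-50,0,0,0,0,1]
    - [4,-40,40,0,0,0,1]
    - [4,0,45,0,0,0,1]
    - [4,0,45,0,0,0,1]
    - [4,0,45,0,0,0,1]

```text
time: 36.35
ee_pos: [0.5471, -0.1265, 0.2281]
eef_rot: [-0.707, 0.707, 0.0, 0.0]
ft_force: [1.3, 0.0, -0.1]
finger_gap: 0.0853
```

```bash
python3 - <<'E'
from h import *
p,d=optics.snapshot('scene');crop(p,110,180,240,300,5,'pics/s20c.png')
p,d=optics.snapshot('top');cv2.imwrite('pics/top20.png',p[:,:,::-1])
go(594,281,200)
E
```

```text
shift [ 50.1  29.7 400.4] turn [-0.005  0.011  0.   ] pos [ 548.2 -120.   227.4] t 36.45 F [ 0.4 -0.   0.4] gap 85.0
```

View pics/s20c.png

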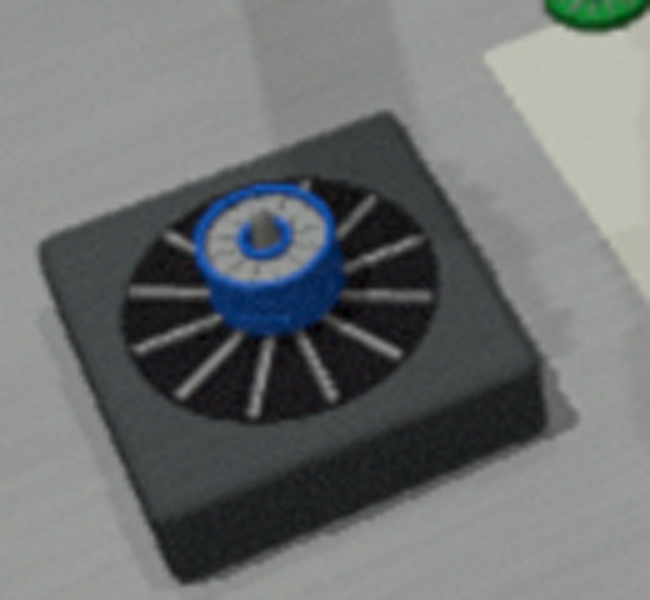

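View pics/top20.png

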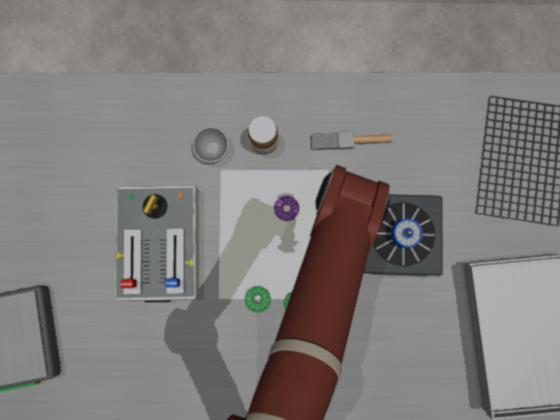

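>>> apply_moves:
  targets:
    - [5,0,40,0,0,0,0.7]
    - [5,0,42,0,0,0,0.6]
    - [5,0,42,0,0,0,0.6]
    - [5,0,42,0,0,0,0.6]
    - [5,0,42,0,0,0,0.6]

```text
time: 37.08
ee_pos: [0.5723, 0.0806, 0.2278]
eef_rot: [-0.707, 0.707, -0.0, 0.001]
ft_force: [-0.3, -0.4, 0.6]
finger_gap: 0.0509
```

>>> apply_moves:
  targets:
    - [5,0,42,0,0,0,0.6]
    - [5,0,42,0,0,0,0.6]
    - [5,0,42,0,0,0,0.6]
    - [5,0,42,0,0,0,0.6]
    - [3,0,24,0,0,0,0.6]

```text
time: 37.7
ee_pos: [0.5948, 0.2747, 0.2274]
eef_rot: [0.707, -0.707, -0.001, 0.001]
ft_force: [0.4, -0.4, 0.5]
finger_gap: 0.0512
```

>>> apply_moves:
  targets:
    - [0,0,0,0,-0.18,0,0.6]
    - [0,0,0,0,-0.185,0,0.6]
    - [0,0,0,0,-0.185,0,0.6]
    - [0,0,0,0,-0.185,0,0.6]
    - [0,0,0,0,-0.185,0,0.6]

```text
time: 38.33
ee_pos: [0.5954, 0.2711, 0.2276]
eef_rot: [-0.633, 0.633, 0.316, -0.315]
ft_force: [-0.5, -0.1, -0.7]
finger_gap: 0.0512
```

>>> apply_moves:
  targets:
    - [0,0,0,0,-0.185,0,0.6]
    - [0,0,0,0,0,0,0.6]
    - [0,0,0,0,0,0,0.6]
    - [0,0,0,0,0,0,0.6]
    - [0,0,0,0,0,0,0.6]

```text
time: 38.95
ee_pos: [0.5949, 0.2722, 0.2273]
eef_rot: [-0.602, 0.602, 0.371, -0.371]
ft_force: [-0.4, -0.2, 0.3]
finger_gap: 0.0517
```

```bash
python3 - <<'E'
from h import *
go(595,283,200,1.105)
print(telemetry.get_state()['qpos'].round(2))
s=telemetry.get_state();np.save('pics/w21s.npy',np.r_[s['ee_pos'],s['eef_rot']])
p,d=optics.snapshot('wrist');cv2.imwrite('pics/w21.png',p[:,:,::-1])
c=cam('wrist',s);print(proj(c,[.595,.283,.066]),proj(c,[.595,.283,.114]))
E
```

```text
shift [ 9.7 27.3  4.8] turn [ 0.    -0.001 -0.   ] pos [594.9 272.2 227.3] t 38.95 F [-0.4 -0.2  0.3] gap 51.7
[-0.47  0.63  0.01  1.42 -0.01  1.1   0.65]
(np.float64(286.2719385390142), np.float64(180.68299019513785)) (np.float64(288.040447683907), np.float64(194.91293609294087))
```

View pics/w21.png

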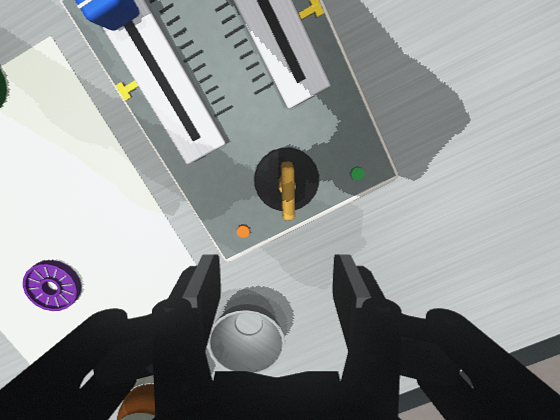

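```bash
python3 - <<'E'
from h import *
p=cv2.imread('pics/w21.png')[:,:,::-1]; crop(p,240,135,340,235,6,'pics/w21c.png')
E
```

```text
(no output)
```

View pics/w21c.png

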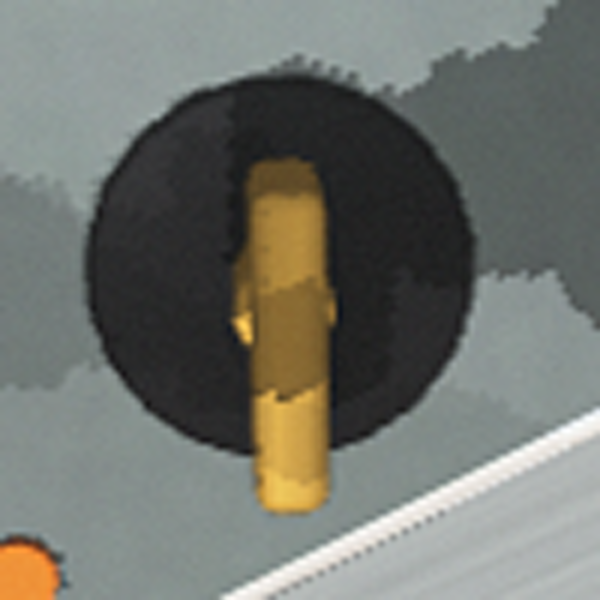

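>>> apply_moves:
  targets:
    - [9.5,20,5.5,0,0,0,0.6]
    - [0,35,0,0,0,0,0.5]
    - [0,40,0,0,0,0,0.5]
    - [0,32,0,0,0,0,0.5]
    - [0,12,0,0,0,0,0.5]

```text
time: 39.62
ee_pos: [0.5919, 0.2831, 0.0846]
eef_rot: [0.602, -0.601, -0.369, 0.374]
ft_force: [0.8, 0.7, -0.4]
finger_gap: 0.0428
```

>>> apply_moves:
  targets:
    - [0,5,0,0,0,0,0.5]
    - [0,0,0,0,0,0,0.5]
    - [0,0,0,0,0,0,0.5]
    - [0,0,0,0,0,0,0.5]
    - [0,0,0,0,0,0,0.5]

```text
time: 40.25
ee_pos: [0.5946, 0.2831, 0.0839]
eef_rot: [-0.602, 0.602, 0.371, -0.371]
ft_force: [0.5, -0.3, 0.3]
finger_gap: 0.0429
```

```bash
python3 - <<'E'
from h import *
go(594.3,283.3,81,1.105)
p,d=optics.snapshot('wrist');cv2.imwrite('pics/w22.png',p[:,:,::-1])
E
```

```text
shift [0.  2.9 0.3] turn [ 0.001 -0.     0.001] pos [594.6 283.1  83.9] t 40.25 F [ 0.5 -0.3  0.3] gap 42.9
```

View pics/w22.png

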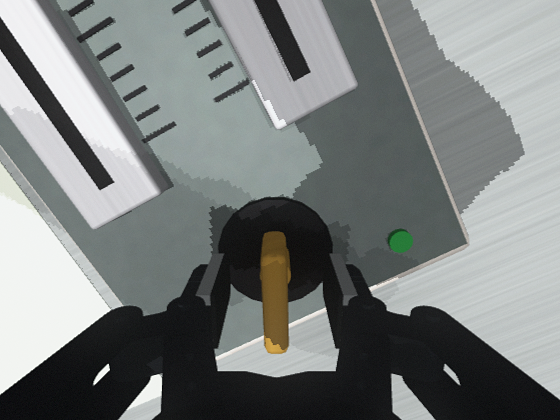

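Aligned on the wing. Close.

>>> apply_moves:
  targets:
    - [0,2,0,0,0,0,0.0]
    - [0,0,0,0,0,0,0.0]
    - [0,0,0,0,0,0,0.0]
    - [0,0,0,0,0,0,0.0]
    - [0,0,0,0,0,0,0.0]
  force: 80

```text
time: 40.92
ee_pos: [0.5941, 0.2829, 0.0812]
eef_rot: [-0.602, 0.602, 0.371, -0.371]
ft_force: [-1.0, -0.5, 0.4]
finger_gap: 0.0092
```

>>> apply_moves:
  targets:
    - [0,0,0,0,0.08,0,0.0]
    - [0,0,0,0,0.12,0,0.0]
    - [0,0,0,0,0.12,0,0.0]
    - [0,0,0,0,0.12,0,0.0]
    - [0,0,0,0,0.12,0,0.0]

```text
time: 41.55
ee_pos: [0.5945, 0.2834, 0.0812]
eef_rot: [0.681, -0.681, -0.189, 0.189]
ft_force: [-0.2, 1.3, -0.5]
finger_gap: 0.0089
```

```bash
python3 - <<'E'
from h import *
go(594.3,283.3,81,1.105); s=telemetry.get_state(); print(s['wrist_torque'],s['qpos'].round(2))
E
```

```text
shift [-0.3  0.2  0. ] turn [ 0.    -0.563  0.001] pos [594.5 283.4  81.2] t 41.55 F [-0.2  1.3 -0.5] gap 8.9
[ 0.03270098 -0.00357903  0.11960289] [-0.57  0.79  0.16  1.55 -0.16  0.81  0.2 ]
```

>>> apply_moves:
  targets:
    - [0,0,0,0,0.14,0,0.0]
    - [0,0,0,0,0.14,0,0.0]
    - [0,0,0,0,0.14,0,0.0]
    - [0,0,0,0,0.14,0,0.0]
    - [0,0,0,0,0.14,0,0.0]

```text
time: 42.18
ee_pos: [0.5954, 0.2836, 0.0813]
eef_rot: [0.705, -0.705, 0.055, -0.057]
ft_force: [2.9, -0.9, -1.7]
finger_gap: 0.0095
```

>>> apply_moves:
  targets:
    - [0,0,0,0,0.14,0,0.0]
    - [0,0,0,0,0.14,0,0.0]
    - [0,0,0,0,0.14,0,0.0]
    - [0,0,0,0,0.14,0,0.0]
    - [0,0,0,0,0.14,0,0.0]

```text
time: 42.8
ee_pos: [0.5962, 0.2831, 0.0813]
eef_rot: [0.643, -0.642, 0.293, -0.296]
ft_force: [4.1, -0.9, -2.4]
finger_gap: 0.009
```

```bash
python3 - <<'E'
from h import *
go(594.3,283.3,81,1.105); s=telemetry.get_state(); print(s['wrist_torque'],s['qpos'].round(2))
E
```

```text
shift [-1.4  0.3 -1.3] turn [ 1.000e-03 -1.964e+00  5.000e-03] pos [596.2 283.1  81.3] t 42.8 F [ 4.1 -0.9 -2.4] gap 9.0
[-0.16093446 -0.5535636   0.24397931] [-0.78  0.85  0.55  1.56 -0.53  0.88 -0.9 ]
```

>>> apply_moves:
  targets:
    - [0,0,0,0,0.14,0,0.0]
    - [0,0,0,0,0.14,0,0.0]
    - [0,0,0,0,0.14,0,0.0]
    - [0,0,0,0,0.14,0,0.0]
    - [0,0,0,0,0.14,0,0.0]

```text
time: 43.42
ee_pos: [0.5965, 0.2823, 0.0813]
eef_rot: [0.504, -0.502, 0.495, -0.499]
ft_force: [3.8, -2.1, -2.7]
finger_gap: 0.0091
```

```bash
python3 - <<'E'
from h import *
go(594.3,283.3,81,1.105); s=telemetry.get_state(); print(s['wrist_torque'],s['qpos'].round(2))
E
```

```text
shift [-1.1  0.3 -2.2] turn [ 1.000e-03 -2.664e+00  7.000e-03] pos [596.5 282.3  81.3] t 43.42 F [ 3.8 -2.1 -2.7] gap 9.1
[-0.35904723 -0.69619745  0.17320017] [-0.86  0.9   0.73  1.56 -0.69  0.95 -1.46]
```

>>> apply_moves:
  targets:
    - [0,0,0,0,0.14,0,0.0]
    - [0,0,0,0,0.14,0,0.0]
    - [0,0,0,0,0.14,0,0.0]
    - [0,0,0,0,0.14,0,0.0]
    - [0,0,0,0,0.14,0,0.0]

```text
time: 44.05
ee_pos: [0.5962, 0.2815, 0.0813]
eef_rot: [-0.303, 0.301, -0.638, 0.641]
ft_force: [3.2, -3.1, -1.8]
finger_gap: 0.0091
```

```bash
python3 - <<'E'
from h import *
go(594.3,283.3,81,1.105); s=telemetry.get_state(); print(s['wrist_torque'],s['qpos'].round(2))
E
```

```text
shift [-0.2  0.3 -2.7] turn [-0.     2.919 -0.008] pos [596.2 281.5  81.3] t 44.05 F [ 3.2 -3.1 -1.8] gap 9.1
[-0.64472505 -0.46748468  0.21070644] [-0.93  0.96  0.9   1.56 -0.84  1.04 -2.05]
```

>>> apply_moves:
  targets:
    - [0,0,0,0,0.08,0,0.0]
    - [0,0,0,0,0.08,0,0.0]
    - [0,0,0,0,0.08,0,0.0]
    - [0,0,0,0,0.08,0,0.0]
    - [0,0,0,0,0,0,0.0]

```text
time: 44.68
ee_pos: [0.5959, 0.2812, 0.0813]
eef_rot: [-0.198, 0.197, -0.677, 0.68]
ft_force: [3.9, -4.8, -1.7]
finger_gap: 0.0088
```

```bash
python3 - <<'E'
from h import *
go(594.3,283.3,81,1.105); s=telemetry.get_state(); print(s['wrist_torque'],s['qpos'].round(2))
E
```

```text
shift [ 0.2  0.3 -2.6] turn [-0.     2.603 -0.007] pos [595.9 281.2  81.3] t 44.67 F [ 3.9 -4.8 -1.7] gap 8.8
[-0.82185127 -0.62228711  0.03175283] [-0.96  0.99  0.97  1.57 -0.9   1.08 -2.33]
```

>>> apply_moves:
  targets:
    - [0,0,0,0,0.08,0,0.0]
    - [0,0,0,0,0.08,0,0.0]
    - [0,0,0,0,0.08,0,0.0]
    - [0,0,0,0,0.06,0,0.0]
    - [0,0,0,0,0,0,0.0]

```text
time: 45.3
ee_pos: [0.5957, 0.2811, 0.0815]
eef_rot: [-0.104, 0.103, -0.695, 0.704]
ft_force: [3.7, -7.3, -1.3]
finger_gap: 0.0092
```

```bash
python3 - <<'E'
from h import *
go(594.3,283.3,81,1.105); s=telemetry.get_state(); print(s['wrist_torque'],s['qpos'].round(2),s['effort'].round(2))
E
```

```text
shift [ 0.7  0.5 -2.5] turn [-0.007  2.33  -0.013] pos [595.7 281.1  81.5] t 45.3 F [ 3.7 -7.3 -1.3] gap 9.2
[-1.49232543 -0.46643408  5.23600138] [-0.98  1.02  1.03  1.56 -0.94  1.12 -2.57] [ -0.74 -50.39  13.68  -7.93  -3.98   1.38  -5.28]
```

>>> apply_moves:
  targets:
    - [0,0,0,0,0,0,0.3]
    - [0,0,0,0,0,0,0.5]
    - [0,0,0,0,0,0,0.5]
    - [0,-10,0,0,0,0,0.5]
    - [0,-40,0,0,0,0,0.5]

```text
time: 45.92
ee_pos: [0.5926, 0.2833, 0.1299]
eef_rot: [-0.092, 0.096, -0.701, 0.701]
ft_force: [-0.5, 0.9, -0.1]
finger_gap: 0.043
```

>>> apply_moves:
  targets:
    - [0,-50,0,0,0,0,0.6]
    - [0,-40,0,0,-0.15,0,0.6]
    - [0,0,0,0,-0.187,0,0.6]
    - [0,0,0,0,-0.187,0,0.6]
    - [0,0,0,0,-0.187,0,0.6]

```text
time: 46.55
ee_pos: [0.5944, 0.2827, 0.2223]
eef_rot: [0.334, -0.333, 0.623, -0.623]
ft_force: [-1.4, -0.1, -1.2]
finger_gap: 0.0509
```

>>> apply_moves:
  targets:
    - [0,0,0,0,-0.187,0,0.6]
    - [0,0,0,0,-0.187,0,0.6]
    - [0,0,0,0,-0.187,0,0.6]
    - [0,0,0,0,-0.187,0,0.6]
    - [0,0,0,0,-0.187,0,0.6]

```text
time: 47.18
ee_pos: [0.5944, 0.2825, 0.2222]
eef_rot: [0.579, -0.579, 0.406, -0.407]
ft_force: [-0.3, -0.9, 0.1]
finger_gap: 0.051
```

```bash
python3 - <<'E'
from h import *
go(512,279,230,0.02); s=telemetry.get_state(); print(s['qpos'].round(2))
E
```

```text
shift [-24.7  -7.9 -78.7] turn [-1.000e-03 -1.244e+00  1.000e-03] pos [594.4 282.5 222.2] t 47.17 F [-0.3 -0.9  0.1] gap 51.0
[-0.86  0.73  0.73  1.42 -0.5   1.18 -1.29]
```

>>> apply_moves:
  targets:
    - [0,0,0,0,-0.187,0,0.6]
    - [0,0,0,0,-0.187,0,0.6]
    - [0,0,0,0,-0.187,0,0.6]
    - [0,0,0,0,-0.187,0,0.6]
    - [0,0,0,0,-0.187,0,0.6]

```text
time: 47.8
ee_pos: [0.5945, 0.2822, 0.2221]
eef_rot: [-0.7, 0.7, -0.102, 0.102]
ft_force: [0.7, -0.3, -0.3]
finger_gap: 0.0513
```

>>> apply_moves:
  targets:
    - [0,0,0,0,-0.187,0,0.6]
    - [0,0,0,0,-0.12,0,0.6]
    - [-40,0,-20,0,0,0,0.6]
    - [-45,0,-25,0,0,0,0.6]
    - [-45,0,-25,0,0,0,0.6]

```text
time: 48.42
ee_pos: [0.4642, 0.2098, 0.2219]
eef_rot: [0.707, -0.707, -0.004, 0.004]
ft_force: [-0.5, -0.7, -0.3]
finger_gap: 0.0515
```

>>> apply_moves:
  targets:
    - [0,0,0,0,0,0,0.6]
    - [0,0,0,0,0,0,0.6]
    - [0,0,0,0,0,0,0.6]
    - [0,0,0,0,0,0,0.6]
    - [0,0,0,0,0,0,0.6]

```text
time: 49.05
ee_pos: [0.4657, 0.2116, 0.2211]
eef_rot: [-0.707, 0.707, 0.005, -0.005]
ft_force: [0.7, -0.2, -0.4]
finger_gap: 0.0512
```

```bash
python3 - <<'E'
from h import *
go(416,227,86,0.02); s=telemetry.get_state(); print(s['qpos'].round(2)); np.save('pics/w23s.npy',np.r_[s['ee_pos'],s['eef_rot']])
p,d=optics.snapshot('wrist');cv2.imwrite('pics/w23.png',p[:,:,::-1])
crop(p,170,0,490,240,2.5,'pics/w23c.png')
E
```

```text
shift [-49.5 135.1  16.1] turn [ 0.    -0.007  0.   ] pos [465.7 211.6 221.1] t 49.05 F [ 0.7 -0.2 -0.4] gap 51.2
[-0.76  0.44  0.43  1.84 -0.22  0.91 -0.22]
```

View pics/w23.png

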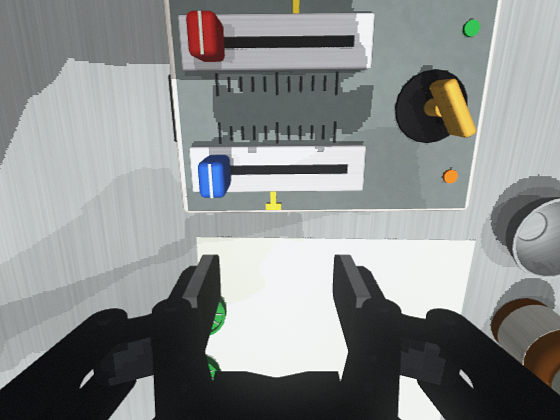

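View pics/w23c.png

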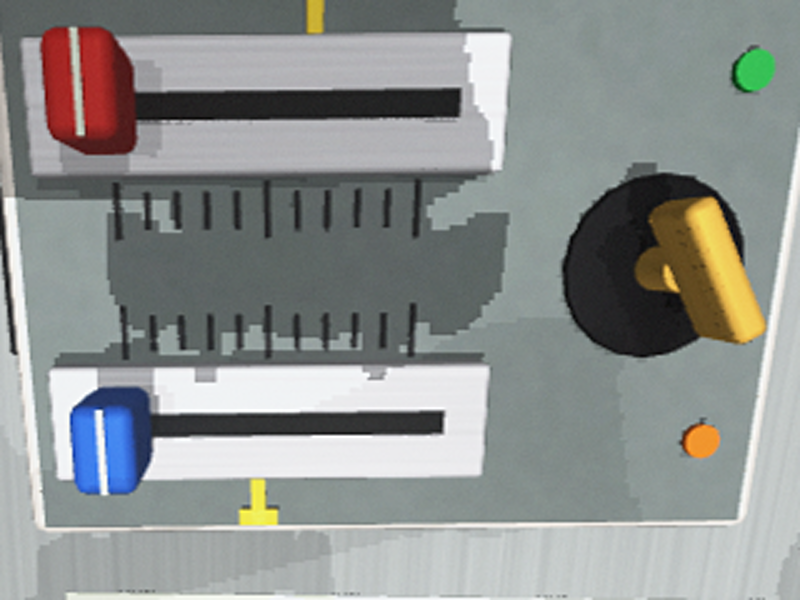

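```bash
python3 - <<'E'
from h import *
a=np.load('pics/w23s.npy');c=cam('wrist',dict(ee_pos=a[:3],eef_rot=a[3:]))
g=lambda u,v,z:px(c,170+u/2.5,v/2.5,z)*1000
yaw=.018;X=np.array([np.cos(yaw),np.sin(yaw),0])
P={'airmark':g(258,495,.06),'air0':g(124,332,.06),'air100':g(413,330,.06),'heatmark':g(315,12,.06),'heat0':g(118,210,.06),'heat100':g(417,208,.06),'airtop':g(100,452,.114),'heattop':g(77,82,.114),'bl':g(43,525,.06),'br':g(740,520,.06),
'slotair0':g(118,425,.074),'slotair1':g(444,422,.074),'sh1':g(461,103,.074)}
for k,v in P.items(): print(k,v.round(1),'s=',round(v@X,1))
E
```

```text
airmark [463.1 200.3  60. ] s= 466.6
air0 [415.8 258.8  60. ] s= 420.4
air100 [516.4 260.7  60. ] s= 521.0
heatmark [479.3 358.3  60. ] s= 485.7
heat0 [415.3 298.8  60. ] s= 420.6
heat100 [515.2 300.7  60. ] s= 520.5
airtop [416.1 228.6 114. ] s= 420.1
heattop [414.4 328.6 114. ] s= 420.3
bl [383.1 187.7  60. ] s= 386.4
br [642.5 192.9  60. ] s= 645.8
slotair0 [414.9 228.7  74. ] s= 418.9
slotair1 [526.6 231.2  74. ] s= 530.6
sh1 [524.4 330.8  74. ] s= 530.2
```

>>> apply_moves:
  targets:
    - [-25,15,10,0,-0.007,0,0.6]
    - [-24,35,6.5,0,0,0,0.6]
    - [0,40,0,0,0,0,0.6]
    - [0,33,0,0,0,0,0.6]
    - [0,12,0,0,0,0,0.6]

```text
time: 49.72
ee_pos: [0.4152, 0.2267, 0.0847]
eef_rot: [-0.706, 0.708, 0.006, -0.008]
ft_force: [0.8, -0.2, 0.3]
finger_gap: 0.0513
```

>>> apply_moves:
  targets:
    - [0,0,0,0,0,0,0.6]
    - [0,0,0,0,0,0,0.6]
    - [0,0,0,0,0,0,0.15]
    - [0,0,0,0,0,0,0.15]
    - [0,0,0,0,0,0,0.15]
  force: 20

```text
time: 50.35
ee_pos: [0.4165, 0.2273, 0.0871]
eef_rot: [0.707, -0.707, -0.008, 0.007]
ft_force: [-0.8, 0.8, 5.9]
finger_gap: 0.0195
```

>>> apply_moves:
  targets:
    - [0,0,0,0,0,0,0.15]
    - [6,0,0,0,0,0,0.15]
    - [12,0,0,0,0,0,0.15]
    - [12,0,0,0,0,0,0.15]
    - [8,0,0,0,0,0,0.15]

```text
time: 50.98
ee_pos: [0.4544, 0.2282, 0.0871]
eef_rot: [0.707, -0.707, -0.007, 0.007]
ft_force: [-1.1, -0.1, 6.3]
finger_gap: 0.0196
```

>>> apply_moves:
  targets:
    - [0,0,0,0,0,0,0.15]
    - [0,0,0,0,0,0,0.15]
    - [0,0,0,0,0,0,0.15]
    - [0,0,0,0,0,0,0.15]
    - [0,0,0,0,0,0,0.15]

```text
time: 51.6
ee_pos: [0.4554, 0.2283, 0.0871]
eef_rot: [0.707, -0.707, -0.008, 0.006]
ft_force: [1.9, 0.2, 4.3]
finger_gap: 0.0195
```

```bash
python3 - <<'E'
from h import *
go(462.5,228.5,86,0.02)
p,d=optics.snapshot('wrist');cv2.imwrite('pics/w24.png',p[:,:,::-1])
E
```

```text
shift [7.1 1.2 0.1] turn [-0.001  0.     0.003] pos [455.4 228.3  87.1] t 51.6 F [1.9 0.2 4.3] gap 19.5
```

View pics/w24.png

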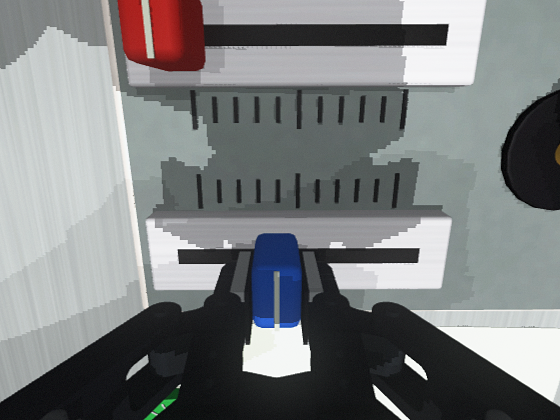

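Carrying well; 7 mm more.

>>> apply_moves:
  targets:
    - [3,0,0,0,0,0,0.15]
    - [3,0,0,0,0,0,0.15]
    - [1.3,0,0,0,0,0,0.15]
    - [0,0,0,0,0,0,0.15]
    - [0,0,0,0,0,0,0.15]

```text
time: 52.28
ee_pos: [0.4612, 0.2284, 0.0871]
eef_rot: [0.707, -0.707, -0.007, 0.007]
ft_force: [0.1, 0.2, 7.8]
finger_gap: 0.0193
```

```bash
python3 - <<'E'
from h import *
go(462.5,228.5,86,0.02)
E
```

```text
shift [1.3 1.1 0.1] turn [-0.001  0.     0.   ] pos [461.2 228.4  87.1] t 52.27 F [0.1 0.2 7.8] gap 19.3
```

>>> apply_moves:
  targets:
    - [1.2,0,0,0,0,0,0.15]
    - [0,0,0,0,0,0,0.15]
    - [0,0,0,0,0,0,0.5]
    - [0,0,0,0,0,0,0.6]
    - [0,0,0,0,0,0,0.6]

```text
time: 52.9
ee_pos: [0.4621, 0.2278, 0.0859]
eef_rot: [-0.707, 0.707, 0.007, -0.007]
ft_force: [0.4, -0.3, -0.2]
finger_gap: 0.0513
```

>>> apply_moves:
  targets:
    - [0,-15,0,0,0,0,0.6]
    - [0,-40,0,0,0,0,0.6]
    - [0,-45,-10,0,0,0,0.6]
    - [0,-30,-10,0,0,0,0.6]
    - [0,0,0,0,0,0,0.6]

```text
time: 53.52
ee_pos: [0.4647, 0.2074, 0.2196]
eef_rot: [0.708, -0.706, -0.009, 0.004]
ft_force: [0.4, 0.2, 0.3]
finger_gap: 0.0514
```

>>> apply_moves:
  targets:
    - [0,0,0,0,0,0,0.6]
    - [0,0,0,0,0,0,0.6]
    - [0,0,0,0,0,0,0.6]
    - [0,0,0,0,0,0,0.6]
    - [0,0,0,0,0,0,0.6]

```text
time: 54.15
ee_pos: [0.4628, 0.208, 0.2161]
eef_rot: [-0.707, 0.707, 0.007, -0.007]
ft_force: [0.6, 0.3, -0.4]
finger_gap: 0.0512
```

```bash
python3 - <<'E'
from h import *
go(415,328,86,0.02); s=telemetry.get_state(); np.save('pics/w25s.npy',np.r_[s['ee_pos'],s['eef_rot']])
p,d=optics.snapshot('wrist');cv2.imwrite('pics/w25.png',p[:,:,::-1])
crop(p,170,0,490,240,2.5,'pics/w25c.png')
E
```

```text
shift [-45.4 130.1 121. ] turn [ 0.  0. -0.] pos [462.8 208.  216.1] t 54.15 F [ 0.6  0.3 -0.4] gap 51.2
```

View pics/w25c.png

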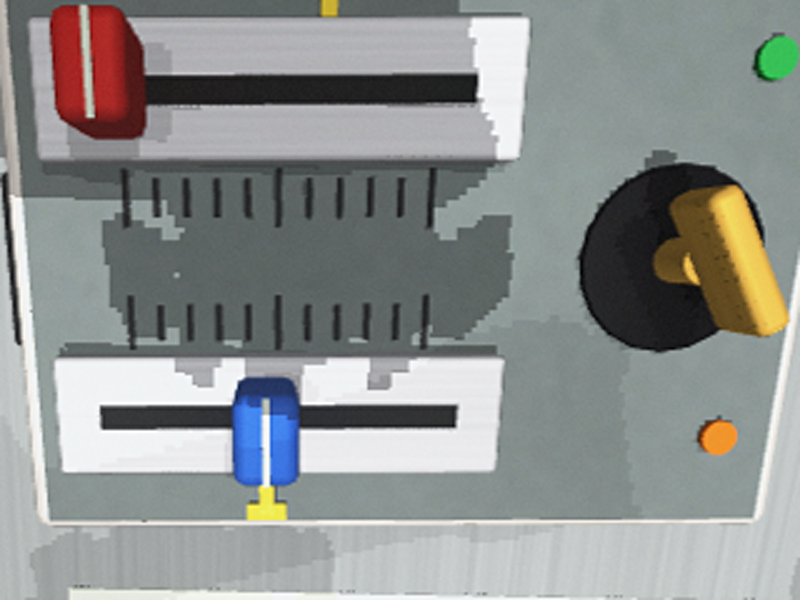

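>>> apply_moves:
  targets:
    - [-15,0,40,0,0,0,0.6]
    - [-15,0,41,0,0,0,0.6]
    - [-15,10,38,0,0,0,0.6]
    - [0,30,2,0,0,0,0.6]
    - [0,30,0,0,0,0,0.6]

```text
time: 54.82
ee_pos: [0.4152, 0.3293, 0.1457]
eef_rot: [0.707, -0.707, -0.008, 0.008]
ft_force: [0.1, 0.2, -0.4]
finger_gap: 0.0513
```

```bash
python3 - <<'E'
from h import *
go(415,328.5,86,0.02)
E
```

```text
shift [-0.2 59.7 -0.8] turn [-0.001  0.002  0.001] pos [415.2 329.3 145.7] t 54.83 F [ 0.1  0.2 -0.4] gap 51.3
```

>>> apply_moves:
  targets:
    - [0,20,0,0,0,0,0.6]
    - [0,24,0,0,0,0,0.6]
    - [0,13,0,0,0,0,0.6]
    - [0,2,0,0,0,0,0.6]
    - [0,0,0,0,0,0,0.6]

```text
time: 55.45
ee_pos: [0.4159, 0.3283, 0.0878]
eef_rot: [0.707, -0.707, -0.007, 0.007]
ft_force: [-0.6, 0.1, 0.7]
finger_gap: 0.0511
```

>>> apply_moves:
  targets:
    - [0,0,0,0,0,0,0.15]
    - [0,0,0,0,0,0,0.15]
    - [0,0,0,0,0,0,0.15]
    - [0,0,0,0,0,0,0.15]
    - [0,0,0,0,0,0,0.15]
  force: 20

```text
time: 56.08
ee_pos: [0.4157, 0.3283, 0.088]
eef_rot: [0.707, -0.707, -0.007, 0.007]
ft_force: [-1.8, -0.6, 5.8]
finger_gap: 0.019
```

>>> apply_moves:
  targets:
    - [8,0,0,0,0,0,0.15]
    - [14,0,0,0,0,0,0.15]
    - [16,0,0,0,0,0,0.15]
    - [14,0,0,0,0,0,0.15]
    - [8,0,0,0,0,0,0.15]

```text
time: 56.7
ee_pos: [0.4761, 0.3298, 0.088]
eef_rot: [0.707, -0.707, -0.007, 0.007]
ft_force: [-2.2, -0.0, 6.6]
finger_gap: 0.0193
```

```bash
python3 - <<'E'
from h import *
go(479.8,329,86,0.02)
E
```

```text
shift [ 3.7  2.  -0.9] turn [-0.001  0.     0.   ] pos [476.1 329.8  88. ] t 56.7 F [-2.2 -0.   6.6] gap 19.3
```

>>> apply_moves:
  targets:
    - [2,0,0,0,0,0,0.15]
    - [1,0,0,0,0,0,0.15]
    - [0,0,0,0,0,0,0.15]
    - [0,0,0,0,0,0,0.15]
    - [0,0,0,0,0,0,0.15]

```text
time: 57.32
ee_pos: [0.4787, 0.3298, 0.0881]
eef_rot: [0.707, -0.707, -0.008, 0.007]
ft_force: [-0.4, -0.5, 5.0]
finger_gap: 0.0194
```

```bash
python3 - <<'E'
from h import *
go(479.8,329,86,0.02)
E
```

```text
shift [ 1.1  2.1 -0.8] turn [-0.001  0.     0.001] pos [478.7 329.8  88.1] t 57.33 F [-0.4 -0.5  5. ] gap 19.4
```

>>> apply_moves:
  targets:
    - [1,0,0,0,0,0,0.15]
    - [0,0,0,0,0,0,0.15]
    - [0,0,0,0,0,0,0.5]
    - [0,0,0,0,0,0,0.6]
    - [0,0,0,0,0,0,0.6]

```text
time: 57.95
ee_pos: [0.4793, 0.3291, 0.0869]
eef_rot: [-0.707, 0.707, 0.007, -0.007]
ft_force: [0.1, -0.4, -0.6]
finger_gap: 0.051
```

>>> apply_moves:
  targets:
    - [0,-15,0,0,0,0,0.6]
    - [0,-40,0,0,0,0,0.6]
    - [0,-50,0,0,0,0,0.6]
    - [0,-30,-10,0,0,0,0.6]
    - [0,0,0,0,0,0,0.6]

```text
time: 58.58
ee_pos: [0.4817, 0.319, 0.2261]
eef_rot: [0.708, -0.706, -0.009, 0.004]
ft_force: [-0.2, 0.0, -0.1]
finger_gap: 0.0512
```

>>> apply_moves:
  targets:
    - [0,0,0,0,0,0,0.6]
    - [0,0,0,0,0,0,0.6]
    - [0,0,0,0,0,0,0.6]
    - [0,0,0,0,0,0,0.6]
    - [0,0,0,0,0,0,0.6]

```text
time: 59.2
ee_pos: [0.4796, 0.3193, 0.222]
eef_rot: [-0.707, 0.707, 0.007, -0.007]
ft_force: [0.1, 0.3, 0.4]
finger_gap: 0.0506
```

```bash
python3 - <<'E'
from h import *
go(479,329,86,0.02)
p,d=optics.snapshot('wrist');cv2.imwrite('pics/w26.png',p[:,:,::-1])
E
```

```text
shift [ -0.4 136.    9.7] turn [ 0.  0. -0.] pos [479.6 319.3 222. ] t 59.2 F [0.1 0.3 0.4] gap 50.6
```

View pics/w26.png

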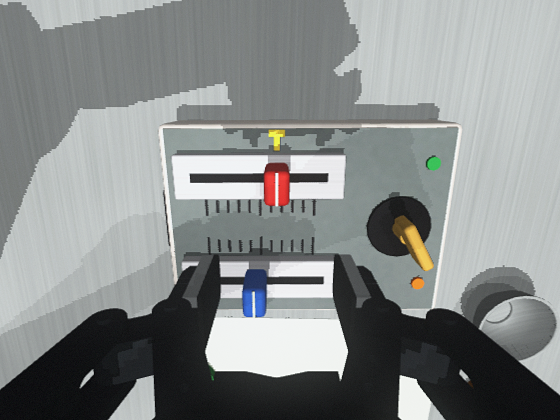

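>>> apply_moves:
  targets:
    - [0,-10,-40,0,0,0,0.6]
    - [0,0,-40,0,0,0,0.6]
    - [0,0,-40,0,0,0,0.6]
    - [0,0,-40,0,0,0,0.6]
    - [0,0,-20,0,0,0,0.6]

```text
time: 59.88
ee_pos: [0.4834, 0.1364, 0.2327]
eef_rot: [-0.707, 0.707, 0.006, -0.006]
ft_force: [-0.6, 0.5, -0.5]
finger_gap: 0.0511
```

>>> apply_moves:
  targets:
    - [0,0,0,0,0,0,0.6]
    - [0,0,0,0,0,0,0.6]
    - [0,0,0,0,0,0,0.6]
    - [0,0,0,0,0,0,0.6]
    - [0,0,0,0,0,0,0.6]

```text
time: 60.5
ee_pos: [0.4832, 0.1399, 0.2322]
eef_rot: [-0.707, 0.707, 0.007, -0.007]
ft_force: [-0.2, 0.9, -0.1]
finger_gap: 0.0512
```

```bash
python3 - <<'E'
from h import *
p,d=optics.snapshot('top');q,d=optics.snapshot('scene')
a=cv2.resize(p[175:310,105:215],(440,540),interpolation=2); b=cv2.resize(q[200:300,110:220],(330,300),interpolation=2)
o=np.zeros((540,790,3),np.uint8);o[:,:440]=a;o[:300,450:780]=b;o[310:540,450:780]=cv2.resize(p,(330,230))
cv2.imwrite('pics/f.png',o[:,:,::-1])
E
```

```text
(no output)
```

View pics/f.png

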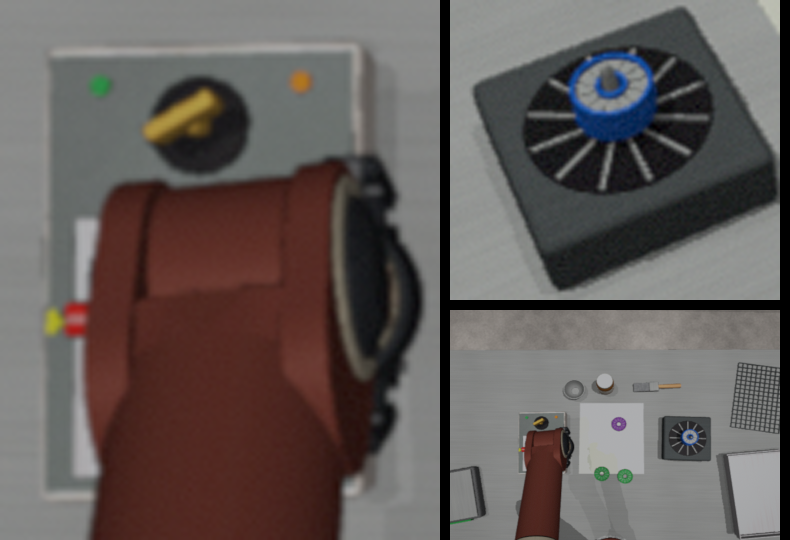

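```bash
python3 - <<'E'
from h import *
def ang(f,pts,o,k):
    a=np.load(f);c=cam('wrist',dict(ee_pos=a[:3],eef_rot=a[3:]))
    P=[px(c,o[0]+u/k,o[1]+v/k,.114) for u,v in pts]; d=P[1]-P[0]; print(np.degrees(np.arctan2(d[1],d[0])),np.linalg.norm(d)*1000)
ang('pics/w21s.npy',[(285,192),(291,500)],(240,135),6)
ang('pics/w3s.npy',[(614,285),(735,350)],(110,0),2.5)
ang('pics/w23s.npy',[(694,205),(750,335)],(170,0),2.5)
ang('pics/w25s.npy',[(720,195),(772,325)],(170,0),2.5)
E
```

```text
-25.077009971353498 41.07463730509948
-26.623461435215898 42.0170442379445
-58.06943265347999 41.02041157771994
-58.62370875617288 39.516163904950275
```

```bash
python3 -c "
from station import job
print(job.job_done())"
```

```text
the job is handed in; nothing more can be done
None
```

I finished every step in the required order and handed the job in at about 60.6 s; it reported no verdict.

- **Air slide:** I pushed it shut until it met its stop, with about 7 N of resistance. The top view confirmed it.
- **Trays:** I put all three blue-rimmed trays on the spindle, and the last view shows them as one flat stack. There was no fourth blue one on the bench, and I left the green and purple ones alone.
- **Timer key:** I wound it clockwise until the torque rose to about 5 N m at the stop.
- **Slides:** I then set the air and heat grips. In the last wrist views each grip's white line was level with its yellow mark, to within about a pixel.
- **Other objects:** the last top view shows the jar, brush and bowl where they started.

**A check that disagreed:** the gripper turned 3.95 rad on the key, but the images show the key itself turned about 3.72 rad. I think the gripper slipped against the stop. If the wing points along the box's x at zero, the key started near 0.47 rad and ended near 4.19 rad, which fits the 4.2 rad stop. I did not grip it again to confirm.

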